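# Go / no-go check of a garment-rail pin in the stockroom

## Task

Check the black-capped pin: holding it by its cap, upright and low but with its foot just clear of the base plates, push it gently along the lane of the green GO gauge, from the funnel side right through and out at the far end, giving way sideways so that it never takes over 10 N, then push it into the funnel of the red NO-GO gauge, firmly enough to show that it is stopped (about 6 to 10 N, for about a second) and never over 15 N. Then stand it gently upright on the free floor of the blue tray and let go; leave the other pins and things alone.

Things in the scene. Friction and masses are not known exactly. Their poses are not given: they have to be found in the camera images.
- pin: the pin to be checked, black cap: a garment-rail locking pin standing upright, 120 g. Round steel shank 20 mm diameter, 50 mm long, below a square plastic cap 26 x 26 mm and 40 mm tall (90 mm in all). Origin at the centre of the shank's flat foot, z up along the pin, x and y square to the cap's faces. Grip it by the cap.
- go_gauge: GO gauge with green jaws, fixed to the table. Base plate 180 (x) x 100 (y) x 8 mm; origin under its centre at table height; x along the lane, in the pushing direction, y across. Two jaws, 9 to 35 mm above the table, leave a lane open at the top: 21.5 mm wide from x = -12 to +12 mm, with a funnel before it. Nothing else stands over 20 mm; the lane before and after the jaws is clear.
- go_mouth (a point): nominal middle of the green funnel's mouth, on the base plate's top (8 mm up), 28 mm before the gauge's centre; lips 45 mm apart, faces 37 degrees to the lane. The jaws are set by hand up to 6 mm to either side (y) of nominal: not measured, so feel for them. They float on springs, about 8 N/mm sideways, 5 N/mm lengthwise. More than 10 N from the pin spoils them.
- nogo_gauge: NO-GO gauge with red jaws, fixed. Same base, axes, jaw heights, funnel angle and springs as the GO gauge, but its lane is only 16 mm wide, so the pin sticks in the funnel's throat. A proper trial is a steady lengthwise push of 6 to 10 N kept for about a second; under 5 N is no trial, and more than 15 N spoils the gauge.
- nogo_mouth (a point): nominal middle of the red funnel's mouth, on the base plate's top (8 mm up), 28 mm before the gauge's centre; lips 40 mm apart. Nominally the pin's axis is stopped 10 mm past this point (x = -18 mm in the gauge's frame), but these jaws are set by hand up to 15 mm forward or back (x): not measured, so feel for the stop. Sideways they are on the middle line.
- in_tray: grey incoming tray, fixed, 220 (x) x 110 (y) mm, floor 4 mm thick, rims 14 mm high; origin under its centre. Three pins stand in a row along its x axis, 68 mm apart, caps of different colours.
- pass_tray: blue tray for checked pins, fixed, same size as the grey one: 220 (x) x 110 (y) mm, floor 4 mm thick, rims 4 mm wide and 14 mm high; origin under its centre. An orange-capped pin stands near its +x end (75 mm from the centre); the rest is free.
- pin_white: white-capped pin in the grey tray, 20 x 90 mm; same shape and size as the black-capped pin; not to be moved
- pin_yellow: yellow-capped pin in the grey tray, 20 x 90 mm; same shape and size as the black-capped pin; not to be moved
- pin_passed: orange-capped pin, already in the blue tray, 20 x 90 mm; same shape and size as the black-capped pin; not to be moved
- tape_roll: roll of brown tape lying flat, 100 mm across, 48 mm high; bystander
- case_pack: flat red pack 85 x 160 x 18 mm; bystander
- screwdriver: screwdriver lying on the table in front of the gauges, under 40 mm high; bystander

How it is judged:
On the way, in this order (a step that is already met when the one before it is completed fails the run):
1. the pin is upright and low (foot within 20 mm of the base plate) at the funnel end of the GO lane, before the green jaws (x of pin in the frame of go_gauge between -0.1 and -0.038 m and y of pin in the frame of go_gauge between -0.02 and 0.02 m and z of pin in the frame of go_gauge below 0.028 m and angle between pin's own z axis and vertical below 0.2 rad), for 0.05 s.
2. the pin is between the green jaws, still low (x of pin in the frame of go_gauge between -0.01 and 0.01 m and y of pin in the frame of go_gauge between -0.012 and 0.012 m and z of pin in the frame of go_gauge below 0.028 m and angle between pin's own z axis and vertical below 0.2 rad), for 0.05 s.
3. the pin has come out low at the far end of the GO lane (x of pin in the frame of go_gauge between 0.026 and 0.1 m and y of pin in the frame of go_gauge between -0.025 and 0.025 m and z of pin in the frame of go_gauge below 0.028 m and angle between pin's own z axis and vertical below 0.2 rad), for 0.05 s.
4. the pin, upright and low, is pushed into the funnel of the red NO-GO jaws with 5 N or more for 0.5 s, and is stopped there (x of pin in the frame of nogo_gauge between -0.05 and 0.014 m and y of pin in the frame of nogo_gauge between -0.012 and 0.012 m and z of pin in the frame of nogo_gauge below 0.028 m and angle between pin's own z axis and vertical below 0.2 rad and contact force between pin and nogo_gauge above 5 N), for 0.5 s.
At the end, for the whole second after the job is handed in: The black-capped pin stands on the blue tray's floor (foot 1 to 8 mm over the table, axis within 98 mm in x and 43 mm in y of the tray's centre), upright within 0.12 rad, at rest (under 0.02 m/s) and released (x of pin in the frame of pass_tray between -0.098 and 0.098 m and y of pin in the frame of pass_tray between -0.043 and 0.043 m and z of pin in the frame of pass_tray between 0.001 and 0.008 m and angle between pin's own z axis and vertical below 0.12 rad and linear speed of pin below 0.02 m/s and contact force between pin and the arm below 0.05 N and contact force between pin and the fingers below 0.05 N); the robot touches nothing.
It fails at once if the pin presses on the GO gauge with more than 10 N (contact force between pin and go_gauge above 10 N).
It fails at once if the pin presses on the NO-GO gauge with more than 15 N (contact force between pin and nogo_gauge above 15 N).
It fails at once if the robot presses on a gauge with more than 15 N (contact force between any of the arm, the fingers and go_gauge above 15 N or contact force between any of the arm, the fingers and nogo_gauge above 15 N).
It fails at once if the pin is dropped or pressed on the blue tray with more than 40 N (contact force between pin and pass_tray above 40 N).
It fails at once if another pin or a bystander is moved by more than 25 mm or another pin is tipped (distance of any of pin_white, pin_yellow, pin_passed, tape_roll, case_pack, screwdriver from where it was at the start of the episode above 0.025 m or angle between any of pin_white, pin_yellow, pin_passed's own z axis and vertical above 0.4 rad).
It also fails if it takes over 72 s, if anything falls off the work surface, if the arm or the gripper's body presses on something with over 40 N, if the wrist force passes 120 N, or if a joint passes its speed limit or range.

## Robot

A 6-joint arm with a two-finger parallel gripper is mounted at the origin on the work surface. World frame = base frame: x ahead of the robot, y to its left, z up, the work surface at z = 0. Lengths are in m, angles in rad, forces in N, time in s.
With the tool pointing down it reaches from about 0.3 to 0.775 m from the base axis. Payload 14.6 kg.
Tool frame: the origin (TCP) lies at the very end of the fingers, on their centre line; the grasp point (between the pads) lies 19 mm behind it; y points along the fingers, z is the direction in which the jaws open and shut, and the axes are right-handed (so a half turn about y gives the same grasp; the last joint's range is limited). The gripper opens to 94 mm and grips with 3 to 60 N. Pads are 16 mm wide; open, the fingers measure 119 mm over their backs; the gripper's body (75 mm by 177 mm) begins 78 mm behind the grasp point.
Start: joints at [-1.244, 0.3, 1.521, -0, 1.321, -0.067], TCP at [0.211, -0.508, 0.205] pointing down, gripper open.
Joint ranges: [-3.03, 3.03], [-0.79, 2.21], [0.23, 2.52], [-1.04, 4.18], [0, 3.07], [-2.55, 2.55]. Speed limits (rad/s): [2.22, 2.22, 2.57, 3.14, 3.14, 3.14].

## Interface

Orientations are given as [roll, pitch, yaw] about the fixed x, y, z axes, in that order (R = Rz(yaw) Ry(pitch) Rx(roll)).
In Python, from station import get_obs, camera, job gives the robot as it stands.
- The arm moves only by the tool step_arm, never from a script. Its argument "targets" is a list of rows, each a list of 6 numbers: the shift along the tool's x, y, z in mm, then the turn, a rotation vector about the tool's x, y, z in degrees. In form: [[dx, dy, dz, rx, ry, rz], ...]. A call has 1 to 12 rows; each row shifts and turns the commanded pose from where the row before left it, along the tool's axes as they then stand; what a row does not reach is not made up. A row lasts 1/8 s, in which the tool goes at most 62.5 mm and 10.7 degrees, less where a joint would pass 70% of its speed; a pose out of reach is approached as far as the arm can. A call is refused whole if a number of a shift passes 62.5 or a number of a turn 10.7, either way. A call with a gripper value outside its range is refused whole. "gripper" is the opening, from -1 (shut) to 1 (fully open), set as the call begins (left out, the last holds). The fingers move at their own pace and stop on an object; "squeeze" is the grip in N (left out, the last holds). Time passes only in rows, so rows that do not move let the fingers close. It gives the time, the measured TCP pose, the force and the opening at its end, in the units of the state.
- get_obs(): the state, without advancing time (a new reading comes with each control period).
- camera(name): name is "scene" or "top"; returns a dict with "pixels" (400x640x3 uint8, red, green, blue), "intrinsics" (3x3 intrinsics, pixels), "R" (3x3) and "t" (3): a world point X has camera coordinates R X + t. Camera axes: x right, y down, z forward; pixel columns grow to the right and rows downward; lengths in m; the calibration is good to about 2 mm. A picture is of the moment at which its call begins. There is no depth.
- job.hand_in(): hands the job in, once; it reports no verdict.
The state is a dict: "time_s": time; "qpos": joint angles; "joint_vel": joint speeds; "tau": joint torques, N m; "ee_pos": TCP position; "eef_rot": TCP orientation; "force": force on the tool from outside, world axes, zero at the start; "moment": the same for the moment, N m; "grip_width": finger opening in m.
Only numpy, scipy, OpenCV 4.12 (cv2) and the standard library are available. Lean on these libraries where they do the work, as an engineer would, in place of code of your own. Each camera call takes 0.05 s, during which the arm holds its last target.

## Working session

There is one attempt and no reset: what is moved stays moved. The work goes in short steps, Python scripts to look and compute and a tool call to move; the robot and the scene stay as the last step left them, time stands still between calls to the robot, and variables do not carry over. Pictures are saved under pics/ and viewed, and the job is handed in when it is done.

Besides the shell and the picture viewer there is one more tool, called after "Request:" as name(argument=value, ...), one argument or row to a line, values as JSON. step_arm: Moves the arm, as the interface text tells. Its arguments: {"type":"object","properties":{"targets":{"type":"array","items":{"type":"array","items":{"type":"number"}}},"gripper":{"type":"number"},"squeeze":{"type":"number"}},"required":["targets"]}

```bash
ls; mkdir -p pics; python3 - <<'E'
from station import get_obs,camera
import cv2,numpy as np
print(get_obs())
for n in("scene","top"):
    c=camera(n);cv2.imwrite(f"pics/{n}0.png",c["pixels"][...,::-1]);print(n,c["intrinsics"],c["R"],c["t"])
    np.savez(f"{n}0.npz",**c)
E
```

```text
pics
{'time_s': 0.0, 'qpos': array([-1.24363828e+00,  3.00467897e-01,  1.52159816e+00, -1.67442692e-05,
        1.32069878e+00, -6.65913786e-02]), 'joint_vel': array([-2.33597779e-05, -1.24649341e-03,  2.77860283e-04, -1.31363431e-03,
        9.12363960e-05,  2.66350684e-04]), 'tau': array([ 2.64262766e-03, -5.31805658e+01, -3.52736878e+01,  7.09651038e-02,
        2.43651151e-02, -9.50523577e-05]), 'ee_pos': array([ 0.21092005, -0.50765688,  0.20488086]), 'eef_rot': array([-1.57196700e+00,  6.18173907e-05, -2.74783911e+00]), 'force': array([ 1.09727082, -0.4526031 , -0.56664685]), 'moment': array([-0.0613167 ,  0.00541412,  0.01381151]), 'grip_width': 0.09379962627173555}
scene [[425.83270617   0.         325.29568054]
 [  0.         425.83270617 201.63646334]
 [  0.           0.           1.        ]] [[-0.70139239  0.71235033 -0.02461137]
 [ 0.40422595  0.36909396 -0.83688173]
 [-0.58706907 -0.59693103 -0.54683019]] [ 0.38367989 -0.20159551  1.33623778]
top [[440.21172974   0.         316.99781917]
 [  0.         440.21172974 203.25257543]
 [  0.           0.           1.        ]] [[ 0.01415866 -0.99974206  0.01775794]
 [-0.98389745 -0.01709448 -0.17791453]
 [ 0.17817221 -0.01495296 -0.9838857 ]] [-0.01811718  0.58964074  1.13642434]
```

View pics/scene0.png

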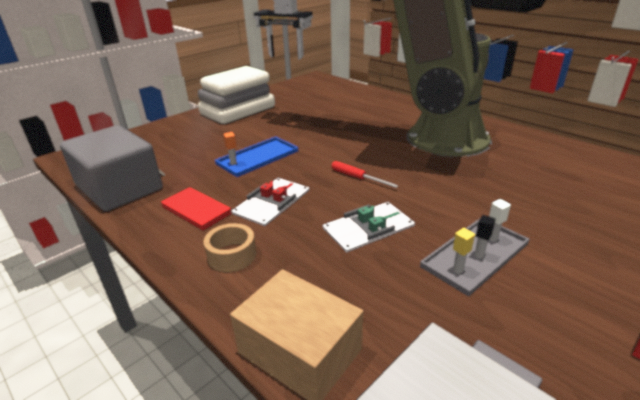

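View pics/top0.png

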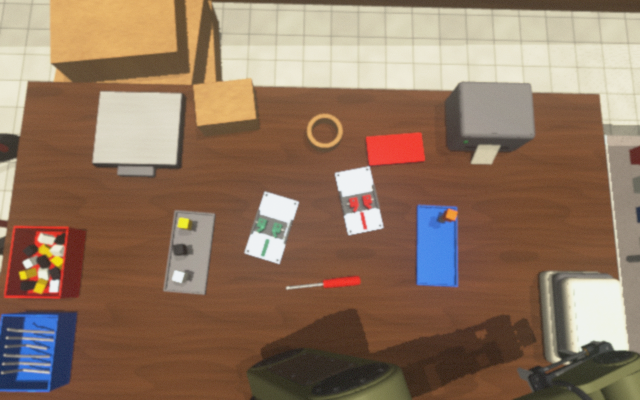

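```bash
python3 - <<'E'
import cv2
a=cv2.imread("pics/top0.png");b=cv2.imread("pics/scene0.png")
def z(im,x0,y0,x1,y1,k,n): cv2.imwrite(n,cv2.resize(im[y0:y1,x0:x1],None,fx=k,fy=k,interpolation=cv2.INTER_CUBIC))
z(a,230,155,390,275,5,"pics/t_g.png")
z(a,155,200,225,300,6,"pics/t_in.png")
z(a,405,195,475,295,6,"pics/t_p.png")
z(b,215,165,425,255,3.8,"pics/s_g.png")
E
```

```text
(no output)
```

View pics/t_g.png

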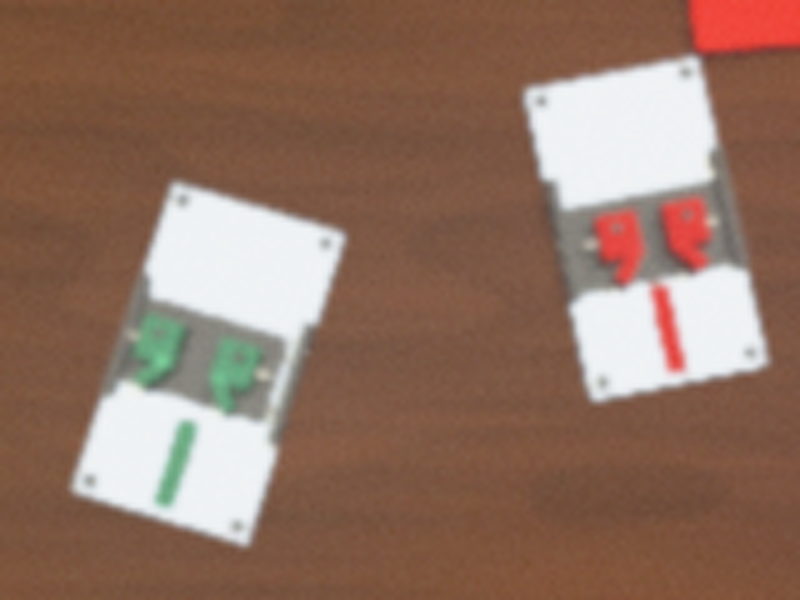

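View pics/t_in.png

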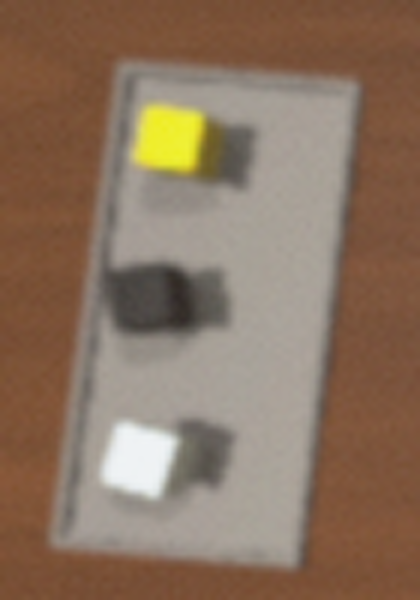

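View pics/t_p.png

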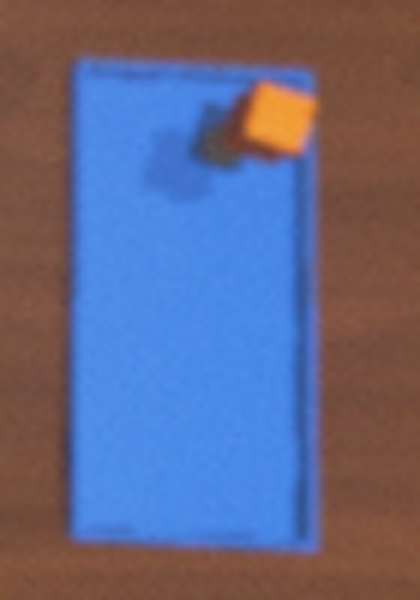

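View pics/s_g.png

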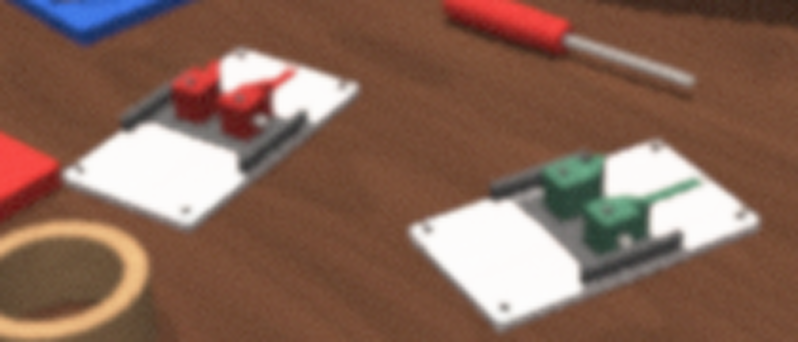

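```bash
cat > h.py <<'E'
import numpy as np,cv2
from scipy.optimize import least_squares
from scipy.spatial.transform import Rotation as Ro
cams={n:dict(np.load(f"{n}0.npz")) for n in("scene","top")}
def proj(n,X):
    c=cams[n];p=np.atleast_2d(X)@c["R"].T+c["t"];q=p@c["intrinsics"].T;return q[:,:2]/q[:,2:]
def ray(n,uv,z):
    c=cams[n];d=c["R"].T@np.linalg.solve(c["intrinsics"],[uv[0],uv[1],1]);o=-c["R"].T@c["t"];return o+d*(z-o[2])/d[2]
def zz(pts,off,k): return (np.array(pts,float)+.5)/k-.5+np.array(off)
def rect(lx,ly,z): return np.array([[lx/2,ly/2,z],[lx/2,-ly/2,z],[-lx/2,-ly/2,z],[-lx/2,ly/2,z]])
def fit(obs,L,x0):
    def tf(p): c,s=np.cos(p[2]),np.sin(p[2]);return L@np.array([[c,s,0],[-s,c,0],[0,0,1]])+[p[0],p[1],0]
    r=least_squares(lambda p:np.concatenate([(proj(n,tf(p))-o).ravel() for n,o in obs.items()]),x0)
    return r.x,r.fun.reshape(-1,2)
def tool(obs):
    return Ro.from_euler("xyz",obs["eef_rot"]).as_matrix()
def plan(obs,xyz,yaw):
    """remaining shift in tool axes mm and turn deg (rotvec) towards TCP xyz, tool yaw"""
    R=tool(obs);d=R.T@(np.array(xyz)-obs["ee_pos"])*1000
    Rt=Ro.from_euler("xyz",[-np.pi/2,0,yaw]).as_matrix()
    return d,np.degrees(Ro.from_matrix(R.T@Rt).as_rotvec())
E
python3 - <<'E'
from h import *
np.set_printoptions(precision=4,suppress=True)
G={"top":zz([(173,181),(347,234),(249,547),(71,491)],(230,155),5),"scene":zz([(500,329),(408,231),(657,139),(760,220)],(215,165),3.8)}
N={"top":zz([(525,90),(698,55),(769,365),(593,403)],(230,155),5),"scene":zz([(190,228),(62,175),(238,47),(358,88)],(215,165),3.8)}
for nm,O in(("go",G),("nogo",N)):
  for s in(["top"],["scene"],["top","scene"]):
    p,r=fit({k:O[k] for k in s},rect(.18,.1,.008),[.5,0,0]);print(nm,s,p,np.degrees(p[2]),abs(r).max(),); 
  print(r)
T={"top":zz([(118,61),(360,80),(302,568),(50,548)],(155,200),6)}
B={"top":zz([(75,58),(317,68),(318,550),(70,540)],(405,195),6)}
print("in",*fit(T,rect(.22,.11,.014),[.5,.3,0]));print("pass",*fit(B,rect(.22,.11,.014),[.5,-.3,0]))
for nm,uv,o in(("yellow",(171,138),(155,200)),("black",(150,298),(155,200)),("white",(140,460),(155,200)),("orange",(280,120),(405,195))):
    print(nm,ray("top",zz([uv],o,6)[0],.094))
a=cams["top"]["pixels"][200:300,155:225,::-1].astype(float)
a=np.clip((a-20)*3,0,255).astype(np.uint8)[35:65]
b=cams["scene"]["pixels"][190:280,420:535,::-1]
cv2.imwrite("pics/bk.png",cv2.resize(a,None,fx=10,fy=10,interpolation=cv2.INTER_CUBIC))
b=np.clip(b.astype(float)*2,0,255).astype(np.uint8)
cv2.imwrite("pics/bs.png",cv2.resize(b,None,fx=6,fy=6,interpolation=cv2.INTER_CUBIC))
E
```

```text
go ['top'] [ 0.5293  0.1152 -0.2791] -15.990551472138089 0.5653476789048
go ['scene'] [ 0.531   0.1193 -0.2658] -15.228227573944723 0.9907892028258516
go ['top', 'scene'] [ 0.5296  0.1171 -0.2721] -15.590238128839271 1.8786965510122116
[[-0.5482  0.4452]
 [-1.3122 -0.1774]
 [-0.8047 -0.7464]
 [-0.0792  0.0428]
 [-0.402  -1.8787]
 [-0.0492 -0.5418]
 [-0.4454  0.2976]
 [-0.5032 -0.2415]]
nogo ['top'] [ 0.6097 -0.127   0.2172] 12.444931145443405 0.5647372381810669
nogo ['scene'] [ 0.6108 -0.1227  0.221 ] 12.662613560333817 0.9556878798324817
nogo ['top', 'scene'] [ 0.6096 -0.1255  0.2195] 12.578716980130634 1.6972167246688912
[[-0.4219  0.2928]
 [-0.8175  0.5024]
 [-0.5557 -0.1414]
 [-0.3572 -0.5119]
 [-0.7047 -1.6972]
 [-0.064  -0.2054]
 [-0.0968  0.4184]
 [-0.5383 -0.7422]]
in [ 0.4579  0.3367 -0.0633] [[ 0.3145  0.2398]
 [-0.3754  0.2212]
 [-0.4877 -0.263 ]
 [ 0.5436 -0.1551]]
pass [ 0.4867 -0.3424 -0.0359] [[ 0.5045  0.1281]
 [-0.739   0.5156]
 [-0.3678 -0.097 ]
 [ 0.5903 -0.4893]]
yellow [0.5259 0.3356 0.094 ]
black [0.4574 0.3398 0.094 ]
white [0.3896 0.3393 0.094 ]
orange [ 0.5585 -0.359   0.094 ]
```

View pics/bk.png

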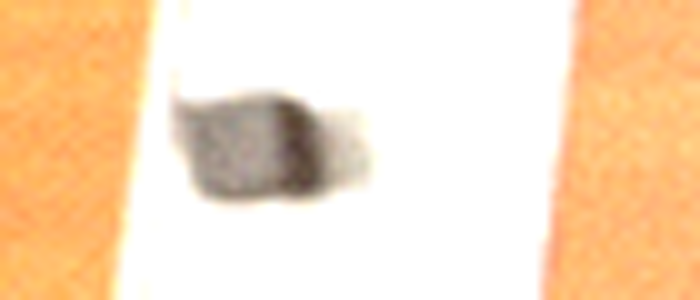

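View pics/bs.png

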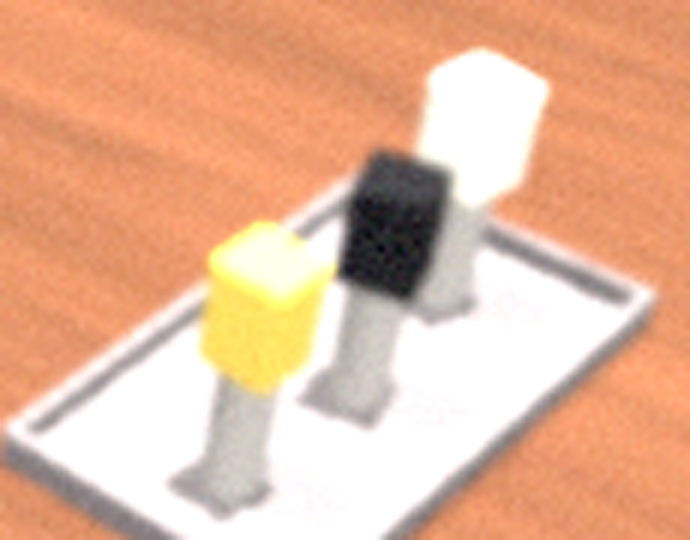

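```bash
cat >> h.py <<'E'
def capmask(n,p,z0,k,off,shape,hh=.04):
    L=[[sx*.013,sy*.013,z] for sx in(-1,1) for sy in(-1,1) for z in(z0,z0+hh)]
    c,s=np.cos(p[2]),np.sin(p[2]);X=np.array(L)@np.array([[c,s,0],[-s,c,0],[0,0,1]])+[p[0],p[1],0]
    uv=(proj(n,X)-off+.5)*k-.5
    m=np.zeros((shape[0]*k,shape[1]*k),np.uint8)
    cv2.fillConvexPoly(m,cv2.convexHull(np.round(uv*16).astype(np.int32)),255,shift=4)
    return cv2.resize(m,(shape[1],shape[0]),interpolation=cv2.INTER_AREA)/255.
def fitcap(n,dark,off,p0,z0):
    from scipy.optimize import minimize
    best=None
    for y in np.radians(np.arange(-45,45,7.5)):
        f=lambda q:((cv2.GaussianBlur(capmask(n,(q[0]/100,q[1]/100,q[2]),z0,8,off,dark.shape),(0,0),.7)-dark)**2).sum()
        r=minimize(f,[p0[0]*100,p0[1]*100,y],method="Nelder-Mead",options=dict(initial_simplex=[[p0[0]*100,p0[1]*100,y],[p0[0]*100+.4,p0[1]*100,y],[p0[0]*100,p0[1]*100+.4,y],[p0[0]*100,p0[1]*100,y+.15]]))
        print(n,np.round([r.x[0]/100,r.x[1]/100,np.degrees(r.x[2]),r.fun],4))
E
python3 - <<'E'
from h import *
for n,(u0,v0,u1,v1) in(("scene",(474,208,500,246)),("top",(166,232,194,262))):
    g=cams[n]["pixels"][v0:v1,u0:u1].max(2).astype(float)
    print(np.round(g[:, ::2]).astype(int)[::2])
    dark=np.clip((95-g)/50,0,1)
    fitcap(n,dark,np.array([u0,v0]),(.4574,.338),.054)
E
```

```text
[[122 124 119 118 117 114 110 110 120 141 145 144 163]
 [118 126 124 123 121 122 117 114 123 140 140 142 144]
 [124 121 124 126 124 121 122 123 132 142 143 142 143]
 [122 120 120 120 104 104 114 121 135 142 142 142 144]
 [120 125 121 107  60  50  61  75 104 123 137 140 144]
 [120 117 122  80  40  42  39  43  45  62  90 131 145]
 [126 131 110  50  41  43  41  36  38  39  64 128 143]
 [134 123  70  32  29  33  35  38  39  40  67 128 145]
 [112  81  42  18  21  19  28  21  30  29  70 106 123]
 [ 94 102  40  23  11  18  25  19  21  30  79 100 108]
 [138 122  42  16  22  27  13  17  19  40  91 103 105]
 [151 108  29  22  18  22  15  22  19  55  99 104 103]
 [176  90  15  18  22  21  15  21  21  70 103 106 108]
 [214  75  20  21  22  21  12  18  32  84 103 106 111]
 [155  82  40  23  19  25  22  20  56  98 105 102 112]
 [143 134  86  67  50  39  24  32  85  99 106 104 111]
 [146 138  92  92  95  89  72  68  90 102 100  94  93]
 [151 127  92  95 103 105 104 107  94  90  95 104 120]
 [149 117  90  98 104 107 117 144 128 122 138 147 145]]
scene [  0.4591   0.3473 -73.1236  17.2376]
scene [  0
[... 1127 characters left out ...]
7  70  79 107 129 135]
 [121 141 118 162 153 137 134 139 139 131 139 158 166 168]
 [124 145 119 161 157 147 147 147 149 150 160 167 167 169]
 [130 143 135 165 164 154 155 158 163 165 165 165 168 167]]
top [  0.4579   0.342  -11.9176  46.2445]
top [  0.4581   0.3424 -11.3309  46.1634]
top [  0.4578   0.3421 -11.2366  46.2101]
top [  0.4582   0.3423 -11.7571  46.3359]
top [  0.4577   0.3423 -11.346   46.3531]
top [  0.4578   0.3422 -11.2695  46.1854]
top [  0.458    0.3427 -11.3225  46.2526]
top [  0.458    0.3425 -11.2898  46.2079]
top [  0.4581   0.3424 -11.3796  46.1748]
top [  0.458    0.3418 -11.3385  46.2319]
top [  0.4581   0.3428 -11.5211  46.2859]
top [ 0.4572  0.3421 79.0454 46.5651]
```

Request:
step_arm(
  targets=[
    [-15,0,-18,0,0,0],
    [-27,0,-34,0,0,0],
    [-27,0,-34,0,0,0],
    [-27,0,-34,0,0,0],
    [-27,0,-34,0,0,0],
    [-27,0,-34,0,0,0],
    [-27,0,-34,0,0,0],
    [-27,0,-34,0,0,0],
    [-27,0,-34,0,0,0],
    [-27,0,-34,0,0,0],
    [-27,0,-34,0,0,0],
    [-27,0,-34,0,0,0],
  ],
  gripper=0.6,
  squeeze=50,
)

```text
time_s: 1.6
ee_pos: [0.3488, -0.0247, 0.2055]
eef_rot: [-1.571, 0.0, -2.748]
force: [-0.1, -0.8, -0.6]
grip_width: 0.0751
```

```bash
python3 - <<'E'
from h import *
from station import get_obs
o=get_obs();print(o['ee_pos'],o['eef_rot'],o['qpos'],o['time_s'],o['force'],o['grip_width']);print(plan(o,[.458,.340,.205],np.radians(-165)))
E
```

```text
[ 0.34878802 -0.02474467  0.20545837] [-1.57068394e+00  1.53071002e-04 -2.74786630e+00] [-1.75680417e-01 -1.68015441e-01  2.01966435e+00 -1.26263696e-05
  1.28975423e+00  1.00139306e+00] 1.6 [-0.0658157  -0.8161724  -0.56252603] 0.07509792317623422
(array([-240.78349083,    0.46207898, -294.93938218]), array([-5.85156428e-03,  7.55885798e+00, -9.18236537e-03]))
```

Request:
step_arm(
  targets=[
    [-27,0,-33,0,0,0],
    [-27,0,-33,0,0,0],
    [-27,0,-33,0,0,0],
    [-27,0,-33,0,0,0],
    [-27,0,-33,0,0,0],
    [-27,0,-33,0,0,0],
    [-27,0,-33,0,0,0],
    [-27,0,-33,0,0,0],
    [-25,0,-31,0,0,0],
    [0,0,0,0,7.6,0],
    [0,0,0,0,0,0],
  ],
)

```text
time_s: 2.98
ee_pos: [0.4579, 0.3388, 0.2049]
eef_rot: [-1.57, -0.001, -2.879]
force: [-0.3, 0.3, -0.2]
grip_width: 0.0752
```

```bash
python3 - <<'E'
from h import *
from station import get_obs,camera
o=get_obs();print(o['ee_pos'],o['eef_rot'],o['qpos'],o['time_s'],o['force'],o['grip_width']);print(plan(o,[.458,.340,.052],np.radians(-165)))
for n in("scene","top"): cv2.imwrite(f"pics/{n}1.png",camera(n)["pixels"][...,::-1])
E
```

```text
[0.45787032 0.33878916 0.20485252] [-1.57042238e+00 -1.07932323e-03 -2.87939132e+00] [ 5.72731624e-01  3.44764665e-01  1.46332900e+00 -2.70069813e-05
  1.33464096e+00  1.88133275e+00] 2.975 [-0.2521252   0.33838526 -0.19734987] 0.07524955813053953
(array([ -0.60408225, 152.85152238,  -1.19300048]), array([-0.02143786,  0.02304116,  0.06183636]))
```

View pics/scene1.png

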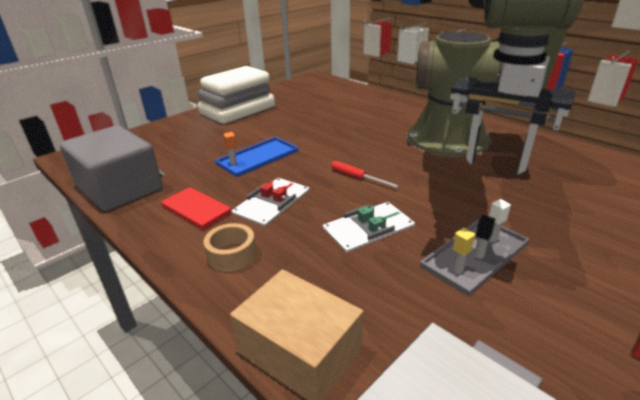

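View pics/top1.png

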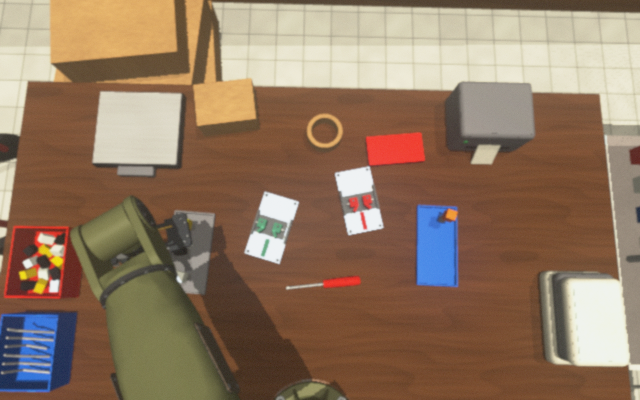

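```bash
python3 - <<'E'
from h import *
R=Ro.from_euler("xyz",[-np.pi/2,0,np.radians(-165)]).as_matrix()
t=np.array([.4579,.3388,.2049])
for n in("scene","top"):
    print(n,proj(n,[t, t+R[:,2]*.0375,t-R[:,2]*.0375]))
    im=cv2.imread(f"pics/{n}1.png")
    u,v=(440,60) if n=="scene" else (150,190)
    cv2.imwrite(f"pics/{n}1z.png",cv2.resize(im[v:v+130,u:u+150],None,fx=4.5,fy=4.5,interpolation=cv2.INTER_CUBIC))
E
```

```text
scene [[494.24943024 166.05576198]
 [472.6944122  161.5621272 ]
 [516.73565606 170.74352825]]
top [[166.08504536 245.41656204]
 [182.21002347 241.4437147 ]
 [149.88748884 249.40729114]]
```

View pics/scene1z.png

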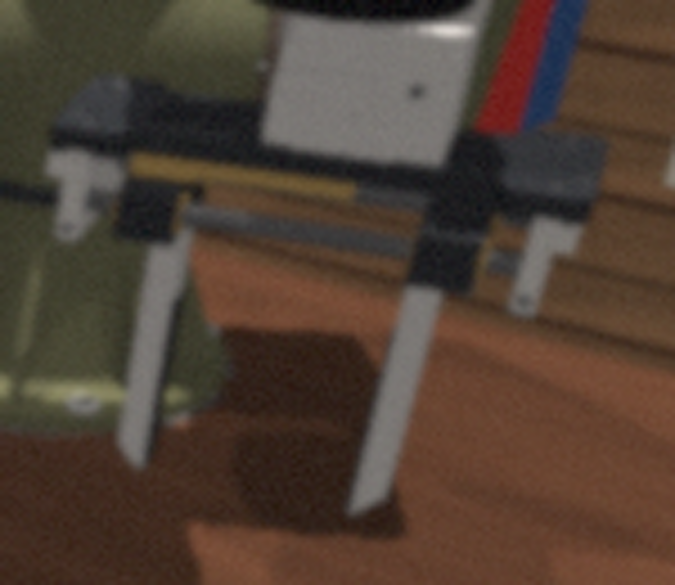

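Request:
step_arm(
  targets=[
    [0,20,-2,0,0,0],
    [0,35,0,0,0,0],
    [0,35,0,0,0,0],
    [0,30,0,0,0,0],
    [0,20,0,0,0,0],
    [0,13,0,0,0,0],
    [0,0,0,0,0,0],
  ],
)

```text
time_s: 3.95
ee_pos: [0.4574, 0.3403, 0.0521]
eef_rot: [-1.57, -0.001, -2.88]
force: [-0.1, -0.1, -0.6]
grip_width: 0.0751
```

```bash
python3 - <<'E'
from h import *
from station import get_obs,camera
o=get_obs();print(o['ee_pos'],o['eef_rot'],o['force'],o['grip_width'])
c=camera("scene");im=c["pixels"][...,::-1];im=np.clip(im[170:280,430:550].astype(float)*1.6,0,255).astype(np.uint8)
cv2.imwrite("pics/s2.png",cv2.resize(im,None,fx=5.4,fy=5.4,interpolation=cv2.INTER_CUBIC))
E
```

```text
[0.45742982 0.34030446 0.0521024 ] [-1.57049584e+00 -8.96585913e-04 -2.87979499e+00] [-0.05418027 -0.12525854 -0.55294801] 0.07512000908393969
```

View pics/s2.png

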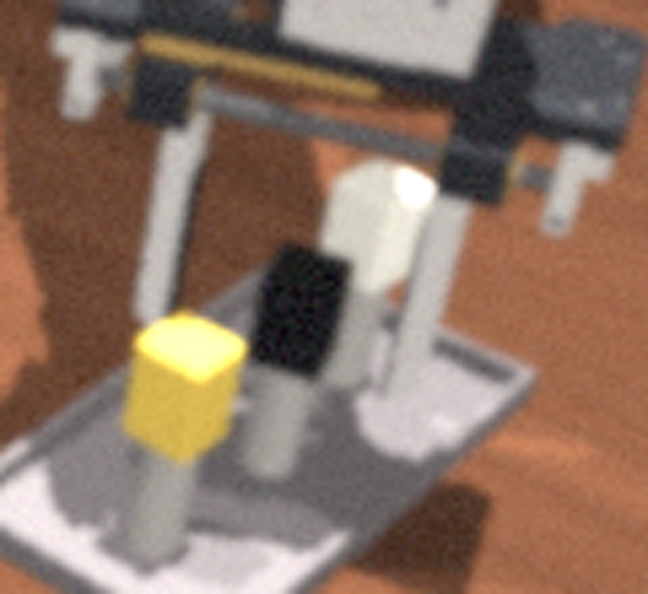

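Request:
step_arm(
  targets=[
    [0,0,0,0,0,0],
    [0,0,0,0,0,0],
    [0,0,0,0,0,0],
    [0,0,0,0,0,0],
    [0,0,0,0,0,0],
  ],
  gripper=-1,
  squeeze=55,
)

```text
time_s: 4.62
ee_pos: [0.4576, 0.3407, 0.0525]
eef_rot: [-1.571, 0.0, -2.88]
force: [-1.1, 2.2, 0.4]
grip_width: 0.0286
```

Request:
step_arm(
  targets=[
    [0,0,0,0,0,0],
    [0,0,0,0,0,0],
  ],
)

```text
time_s: 4.88
ee_pos: [0.4576, 0.3406, 0.0525]
eef_rot: [-1.571, -0.0, -2.88]
force: [-0.3, 0.8, 0.7]
grip_width: 0.0258
```

```bash
python3 - <<'E'
from h import *
from station import get_obs,camera
o=get_obs();print(o['ee_pos'],o['eef_rot'],o['force'],o['grip_width'],o['moment'])
c=camera("scene");im=c["pixels"][...,::-1];im=np.clip(im[170:280,430:550].astype(float)*1.6,0,255).astype(np.uint8)
cv2.imwrite("pics/s3.png",cv2.resize(im,None,fx=5.4,fy=5.4,interpolation=cv2.INTER_CUBIC))
E
```

```text
[0.4575794  0.34064832 0.05245077] [-1.57081115e+00 -3.00445504e-05 -2.88039832e+00] [-0.3130505   0.78007762  0.67378846] 0.025780120637985265 [0.07668175 0.11152711 0.00012594]
```

View pics/s3.png

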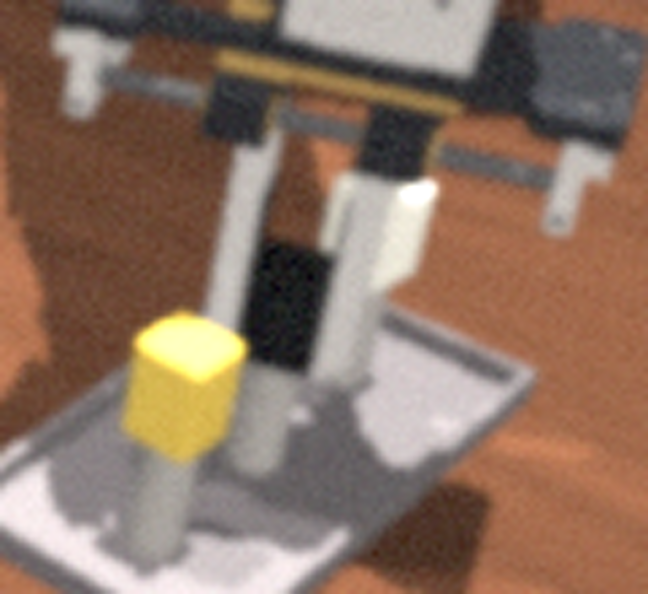

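Request:
step_arm(
  targets=[
    [0,-10,0,0,0,0],
    [0,-25,0,0,0,0],
    [0,-35,0,0,0,0],
    [0,-35,0,0,0,0],
    [0,-20,0,0,0,0],
    [0,0,0,0,-10,0],
    [0,0,0,0,-10,0],
    [0,0,0,0,-10,0],
    [0,0,0,0,-10,0],
    [0,0,0,0,-10,0],
    [0,0,0,0,-9.5,0],
    [0,0,0,0,0,0],
  ],
)

```text
time_s: 6.42
ee_pos: [0.4576, 0.3406, 0.1779]
eef_rot: [-1.571, 0.0, -1.843]
force: [-0.2, 1.1, -1.3]
grip_width: 0.0259
```

```bash
python3 - <<'E'
from h import *
from station import get_obs,camera
o=get_obs();print(o['ee_pos'],o['eef_rot'],o['force'],o['grip_width'],o['moment'],o['qpos']);print(plan(o,[.4626,.1358,.177],np.radians(-105.6)))
for n in("scene","top"):
    c=camera(n);cv2.imwrite(f"pics/{n}4.png",c["pixels"][...,::-1])
E
```

```text
[0.45755053 0.3405802  0.17787338] [-1.57063639e+00  1.17337765e-04 -1.84302301e+00] [-0.21914709  1.09544025 -1.31290152] 0.02594945855783839 [-0.03534919 -0.06156024 -0.03954693] [ 5.75688398e-01  3.67951840e-01  1.49606494e+00 -4.42004584e-05
  1.27738208e+00  8.47927866e-01]
(array([195.88150304,   0.85998096,  59.92402675]), array([-0.00916347,  0.00255969, -0.00672316]))
```

View pics/scene4.png

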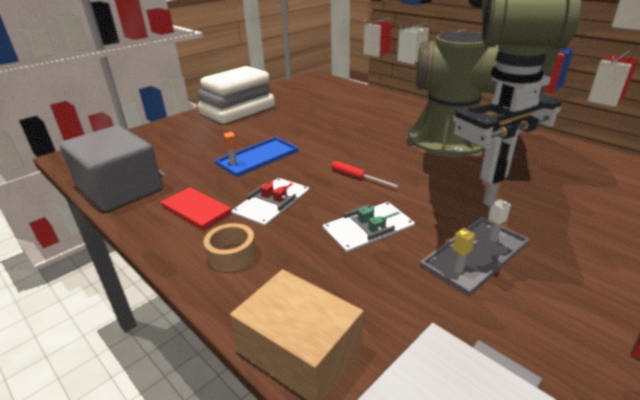

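Request:
step_arm(
  targets=[
    [15,0,5,0,0,0],
    [30,0,9,0,0,0],
    [35,0,10,0,0,0],
    [35,0,10,0,0,0],
    [35,0,11,0,0,0],
    [31,0,10,0,0,0],
    [15,25,5,0,0,0],
    [0,35,0,0,0,0],
    [0,35,0,0,0,0],
    [0,18,0,0,0,0],
    [0,4,0,0,0,0],
    [0,0,0,0,0,0],
  ],
)

```text
time_s: 8.02
ee_pos: [0.4631, 0.1354, 0.061]
eef_rot: [-1.57, 0.0, -1.843]
force: [0.5, 0.5, -2.0]
grip_width: 0.0259
```

```bash
python3 - <<'E'
from h import *
from station import get_obs,camera
o=get_obs();print(o['ee_pos'],o['eef_rot'],o['force'],o['moment'],o['time_s'])
for n in("scene","top"):
    c=camera(n);cv2.imwrite(f"pics/{n}5.png",c["pixels"][...,::-1])
    u,v,k=(310,130,6) if n=="scene" else(225,175,6)
    im=c["pixels"][v:v+100,u:u+125,::-1].astype(float);im=np.clip(im*1.3,0,255).astype(np.uint8)
    cv2.imwrite(f"pics/{n}5z.png",cv2.resize(im,None,fx=k,fy=k,interpolation=cv2.INTER_CUBIC))
    f=o['ee_pos']-[0,0,.0484];print(n,proj(n,f),proj(n,f)[0]*6-np.array([u,v])*6)
E
```

```text
[0.463066   0.13543068 0.06102484] [-1.57030982e+00  2.53330519e-04 -1.84292335e+00] [ 0.53241532  0.46963175 -1.96477033] [-0.06062014 -0.06971766 -0.03495946] 8.025
scene [[392.90131455 212.54081625]] [497.40788729 495.24489748]
top [[263.37042771 250.57097631]] [230.22256624 453.42585783]
```

View pics/scene5z.png

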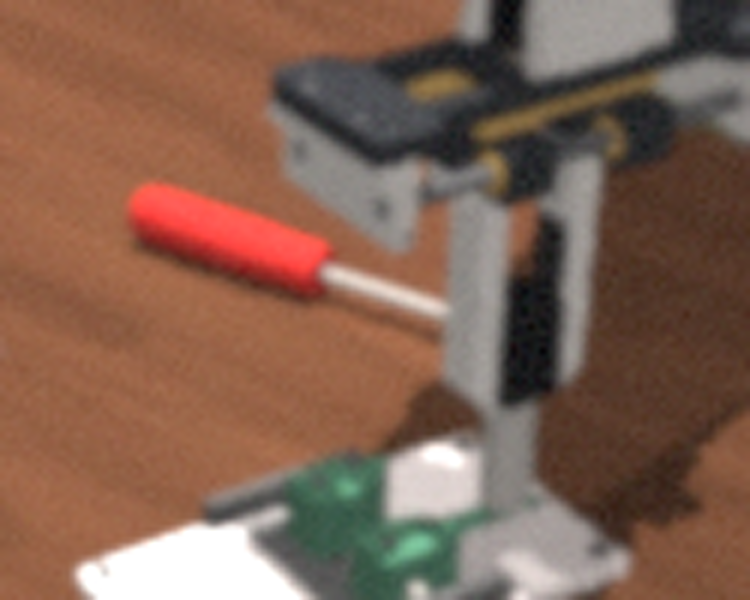

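View pics/top5z.png

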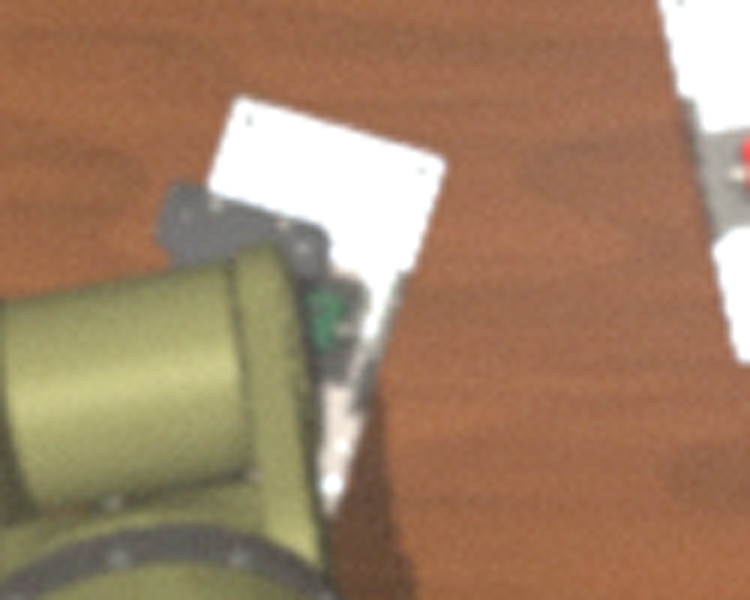

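```bash
python3 - <<'E'
from h import *
def g(p,X): c,s=np.cos(p[2]),np.sin(p[2]);d=X[:2]-p[:2];return np.round([c*d[0]+s*d[1],-s*d[0]+c*d[1]],4)
pt=[.5293,.1152,-.2791];ps=[.531,.1193,-.2658]
for uv in[(182,350),(217,350),(199.5,350)]: print("top",g(pt,ray("top",zz([uv],(230,155),5)[0],.035)))
for n,p,off,sz in(("top",pt,(270,200),0),):
  pass
# rectified views at z=35mm of each gauge, 6 px/mm... 0.25mm per px
for nm,PT,PS in(("go",pt,ps),("nogo",[.6097,-.127,.2172],[.6108,-.1227,.221])):
  row=[]
  for n,p in(("top",PT),("scene",PS)):
    c,s=np.cos(p[2]),np.sin(p[2])
    q=np.array([[x,y] for x,y in((.06,.04),(.06,-.04),(-.06,-.04),(-.06,.04))])
    W=np.array([[p[0]+c*x-s*y,p[1]+s*x+c*y,.035] for x,y in q])
    H=cv2.getPerspectiveTransform(proj(n,W).astype(np.float32),np.float32([[0,0],[320,0],[320,480],[0,480]]))
    r=cv2.warpPerspective(cams[n]["pixels"][...,::-1],H,(320,480),flags=cv2.INTER_CUBIC)
    for i in range(0,320,40): cv2.line(r,(i,0),(i,6),(255,0,255),1)
    for i in range(0,480,40): cv2.line(r,(0,i),(6,i),(255,0,255),1)
    cv2.line(r,(160,0),(160,480),(255,255,0),1)
    row.append(r)
  cv2.imwrite(f"pics/rect_{nm}.png",np.hstack(row))
E
```

```text
top [-0.0012  0.0135]
top [ 0.0043 -0.0047]
top [0.0015 0.0044]
```

View pics/rect_go.png

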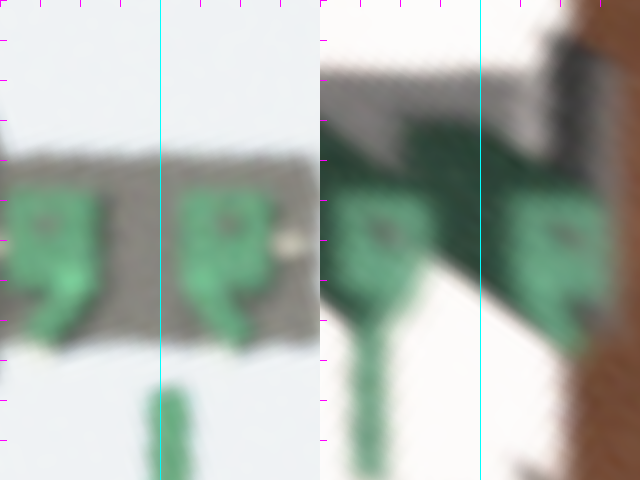

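View pics/rect_nogo.png

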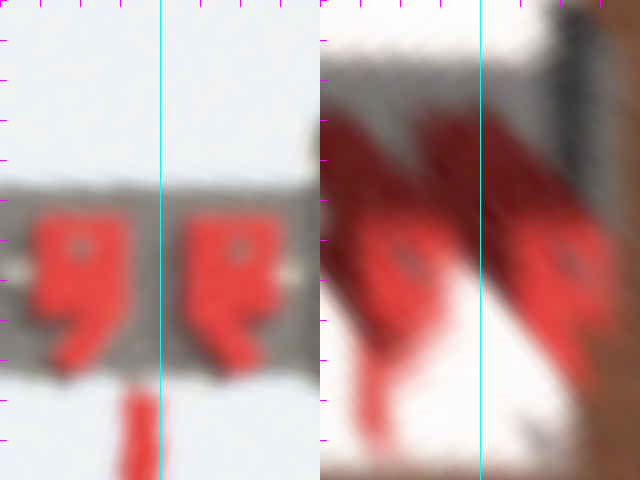

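Request:
step_arm(
  targets=[
    [-1.6,0,2,0,0,0],
    [-1.6,0,4,0,0,0],
    [0,0,6,0,0,0],
    [0,0,6,0,0,0],
    [0,0,6,0,0,0],
    [0,0,6,0,0,0],
    [0,0,5,0,0,0],
    [0,0,3,0,0,0],
    [0,0,2,0,0,0],
    [0,0,0,0,0,0],
    [0,0,0,0,0,0],
  ],
)

```text
time_s: 9.5
ee_pos: [0.5022, 0.1281, 0.0605]
eef_rot: [-1.571, -0.0, -1.842]
force: [-0.2, -0.6, -1.6]
grip_width: 0.0257
```

```bash
cat > st.py <<'E'
from h import *
from station import get_obs
o=get_obs();R=tool(o);print(np.round(o['ee_pos'],5),np.round(R.T@o['force'],2),'tool xyz force',np.round(R.T@o['moment'],3),o['time_s'])
E
python3 st.py;python3 st.py; python3 - <<'E'
from h import *
from station import get_obs,camera
c=camera("scene");u,v,k=310,130,6
im=c["pixels"][v:v+100,u:u+125,::-1].astype(float);im=np.clip(im*1.3,0,255).astype(np.uint8)
cv2.imwrite(f"pics/s6z.png",cv2.resize(im,None,fx=k,fy=k,interpolation=cv2.INTER_CUBIC))
E
```

```text
[0.50218 0.12814 0.06046] [ 0.6   1.57 -0.06] tool xyz force [ 0.106 -0.034  0.063] 9.5
[0.50218 0.12814 0.06046] [ 0.6   1.57 -0.06] tool xyz force [ 0.106 -0.034  0.063] 9.5
```

View pics/s6z.png

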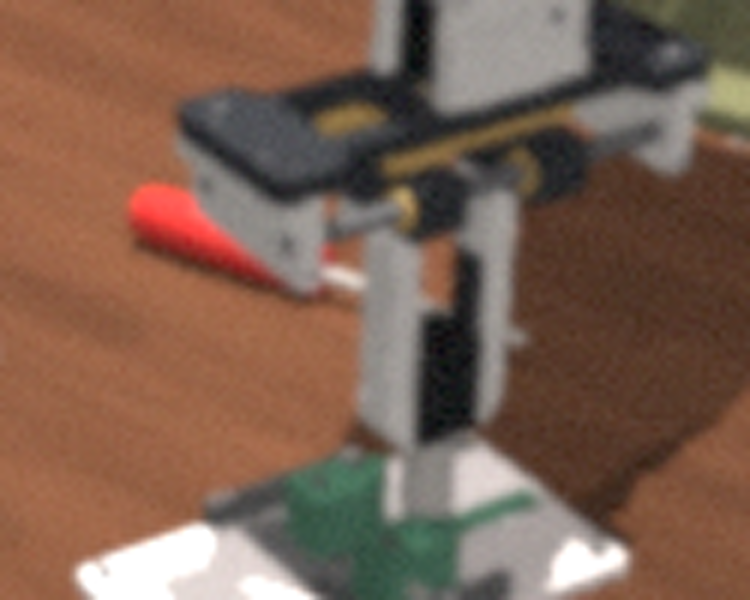

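Request:
step_arm(
  targets=[
    [0,0,1,0,0,0],
    [0,0,1,0,0,0],
    [0,0,1,0,0,0],
    [0,0,1,0,0,0],
    [0,0,0.5,0,0,0],
    [0,0,0,0,0,0],
  ],
)

```text
time_s: 10.3
ee_pos: [0.5066, 0.1269, 0.0604]
eef_rot: [-1.571, 0.0, -1.842]
force: [-0.0, -0.7, -1.2]
grip_width: 0.0255
```

```bash
python3 st.py
```

```text
[0.50665 0.12686 0.06042] [0.72 1.16 0.16] tool xyz force [0.139 0.009 0.021] 10.3
```

Request:
step_arm(
  targets=[
    [0,0,1,0,0,0],
    [0,0,1,0,0,0],
    [0,0,1,0,0,0],
    [0,0,0,0,0,0],
  ],
)

```text
time_s: 10.8
ee_pos: [0.5096, 0.1261, 0.0604]
eef_rot: [-1.571, -0.0, -1.842]
force: [-0.2, -0.1, -2.1]
grip_width: 0.0258
```

```bash
python3 st.py
```

```text
[0.50957 0.12605 0.06042] [ 0.2   2.11 -0.17] tool xyz force [ 0.095  0.026 -0.028] 10.8
```

Request:
step_arm(
  targets=[
    [0,0,1,0,0,0],
    [0,0,1,0,0,0],
    [0,0,0,0,0,0],
  ],
)

```text
time_s: 11.18
ee_pos: [0.5115, 0.1255, 0.0604]
eef_rot: [-1.571, 0.0, -1.842]
force: [0.4, -0.1, -1.0]
grip_width: 0.0256
```

```bash
python3 st.py
```

```text
[0.5115  0.12554 0.06043] [0.04 1.01 0.4 ] tool xyz force [ 0.065 -0.034 -0.011] 11.175
```

Request:
step_arm(
  targets=[
    [0,0,1,0,0,0],
    [0,0,0.5,0,0,0],
    [0,0,0,0,0,0],
  ],
)

```text
time_s: 11.55
ee_pos: [0.5129, 0.1252, 0.0604]
eef_rot: [-1.571, 0.0, -1.842]
force: [0.2, -0.0, -1.9]
grip_width: 0.0256
```

```bash
python3 st.py
```

```text
[0.5129  0.12516 0.06043] [-0.01  1.87  0.17] tool xyz force [ 0.091 -0.033  0.005] 11.55
```

Request:
step_arm(
  targets=[
    [0,0,1,0,0,0],
    [0,0,0.5,0,0,0],
    [0,0,0,0,0,0],
  ],
)

```text
time_s: 11.92
ee_pos: [0.5144, 0.1247, 0.0604]
eef_rot: [-1.571, 0.0, -1.842]
force: [-0.6, 0.1, -1.0]
grip_width: 0.0255
```

```bash
python3 st.py
```

```text
[0.51435 0.12475 0.06044] [ 0.11  1.02 -0.63] tool xyz force [ 0.079 -0.002 -0.02 ] 11.925
```

Request:
step_arm(
  targets=[
    [0,0,1,0,0,0],
    [0,0,0,0,0,0],
  ],
)

```text
time_s: 12.18
ee_pos: [0.5154, 0.1244, 0.0605]
eef_rot: [-1.571, 0.0, -1.842]
force: [0.2, -0.1, -1.3]
grip_width: 0.0256
```

```bash
python3 st.py
```

```text
[0.51536 0.12444 0.06046] [0.08 1.35 0.21] tool xyz force [ 0.076  0.005 -0.024] 12.175
```

Request:
step_arm(
  targets=[
    [0,0,1,0,0,0],
    [0,0,0,0,0,0],
  ],
)

```text
time_s: 12.42
ee_pos: [0.5163, 0.1242, 0.0605]
eef_rot: [-1.571, 0.0, -1.842]
force: [0.0, 0.4, -1.4]
grip_width: 0.0252
```

```bash
python3 st.py
```

```text
[0.51634 0.12418 0.06046] [-0.36  1.38 -0.08] tool xyz force [ 0.059 -0.027 -0.003] 12.425
```

Request:
step_arm(
  targets=[
    [0,0,1,0,0,0],
    [0,0,0,0,0,0],
  ],
)

```text
time_s: 12.68
ee_pos: [0.5173, 0.1239, 0.0604]
eef_rot: [-1.571, 0.0, -1.842]
force: [-0.3, 0.1, -1.4]
grip_width: 0.0259
```

```bash
python3 st.py
```

```text
[0.51727 0.12394 0.06045] [ 0.03  1.4  -0.34] tool xyz force [ 0.051  0.012 -0.075] 12.675
```

Request:
step_arm(
  targets=[
    [0,0,1,0,0,0],
    [0,0,0,0,0,0],
  ],
)

```text
time_s: 12.92
ee_pos: [0.5182, 0.1237, 0.0604]
eef_rot: [-1.571, -0.0, -1.842]
force: [-0.2, 0.4, -0.4]
grip_width: 0.0256
```

```bash
python3 st.py
```

```text
[0.51823 0.12366 0.06044] [-0.35  0.41 -0.29] tool xyz force [ 0.053 -0.045 -0.05 ] 12.925
```

Request:
step_arm(
  targets=[
    [0,0,1,0,0,0],
    [0,0,0,0,0,0],
  ],
)

```text
time_s: 13.18
ee_pos: [0.5192, 0.1234, 0.0604]
eef_rot: [-1.571, 0.0, -1.842]
force: [-0.0, 0.2, -1.6]
grip_width: 0.0257
```

```bash
python3 st.py
```

```text
[0.51919 0.1234  0.06043] [-0.18  1.63 -0.05] tool xyz force [0.066 0.024 0.012] 13.175
```

Request:
step_arm(
  targets=[
    [0,0,1,0,0,0],
    [0,0,0.5,0,0,0],
    [0,0,0,0,0,0],
  ],
)

```text
time_s: 13.55
ee_pos: [0.5206, 0.123, 0.0604]
eef_rot: [-1.571, -0.0, -1.842]
force: [-0.2, 0.2, -1.7]
grip_width: 0.0255
```

```bash
python3 st.py
```

```text
[0.52061 0.12297 0.06042] [-0.11  1.65 -0.28] tool xyz force [ 0.014 -0.054 -0.003] 13.55
```

Request:
step_arm(
  targets=[
    [0,0,1,0,0,0],
    [0,0,1,0,0,0],
    [0,0,0,0,0,0],
  ],
)

```text
time_s: 13.92
ee_pos: [0.5226, 0.1224, 0.0604]
eef_rot: [-1.571, 0.0, -1.842]
force: [-0.4, -0.4, -1.6]
grip_width: 0.0255
```

```bash
python3 st.py
```

```text
[0.5226  0.12245 0.06044] [ 0.49  1.65 -0.33] tool xyz force [ 0.058 -0.012  0.01 ] 13.925
```

Request:
step_arm(
  targets=[
    [0,0,1,0,0,0],
    [0,0,1,0,0,0],
    [0,0,0,0,0,0],
  ],
)

```text
time_s: 14.3
ee_pos: [0.5245, 0.1219, 0.0604]
eef_rot: [-1.571, 0.0, -1.842]
force: [0.2, -0.2, -1.5]
grip_width: 0.0257
```

```bash
python3 st.py
```

```text
[0.52451 0.12191 0.06045] [0.12 1.53 0.24] tool xyz force [ 0.071 -0.01  -0.014] 14.3
```

Request:
step_arm(
  targets=[
    [0,0,1.5,0,0,0],
    [0,0,1.5,0,0,0],
    [0,0,1,0,0,0],
    [0,0,0,0,0,0],
  ],
)

```text
time_s: 14.8
ee_pos: [0.5283, 0.1208, 0.0604]
eef_rot: [-1.571, -0.0, -1.842]
force: [-0.8, -0.1, -0.8]
grip_width: 0.0257
```

```bash
python3 st.py
```

```text
[0.52832 0.12084 0.0604 ] [ 0.31  0.83 -0.76] tool xyz force [ 0.074 -0.    -0.006] 14.8
```

Request:
step_arm(
  targets=[
    [0,0,1.5,0,0,0],
    [0,0,1.5,0,0,0],
    [0,0,1,0,0,0],
    [0,0,0,0,0,0],
  ],
)

```text
time_s: 15.3
ee_pos: [0.5322, 0.1198, 0.0604]
eef_rot: [-1.571, -0.0, -1.842]
force: [0.0, 0.4, -1.6]
grip_width: 0.0256
```

```bash
python3 st.py;python3 - <<'E'
from h import *
from station import get_obs,camera
c=camera("scene");u,v,k=310,130,6
im=c["pixels"][v:v+130,u-20:u+105,::-1].astype(float);im=np.clip(im*1.5,0,255).astype(np.uint8)
cv2.imwrite(f"pics/s7z.png",cv2.resize(im,None,fx=4.6,fy=4.6,interpolation=cv2.INTER_CUBIC))
E
```

```text
[0.53217 0.11976 0.0604 ] [-0.36  1.56 -0.08] tool xyz force [ 0.052 -0.011 -0.02 ] 15.3
```

View pics/s7z.png

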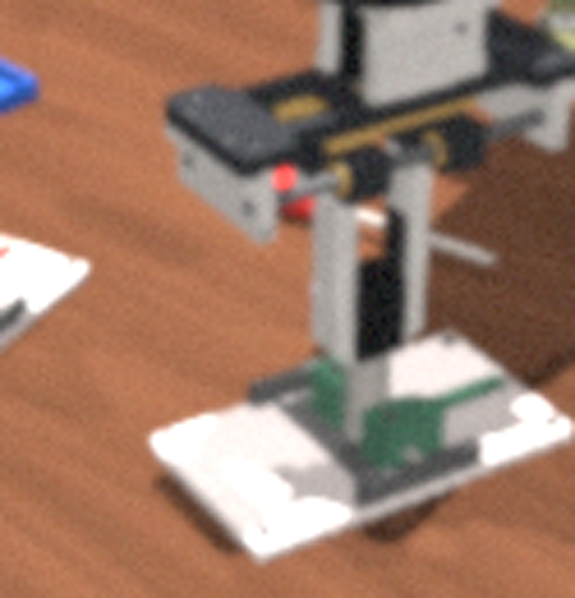

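Request:
step_arm(
  targets=[
    [0,0,1.5,0,0,0],
    [0,0,1.5,0,0,0],
    [0,0,1.5,0,0,0],
    [0,0,1.5,0,0,0],
    [0,0,0,0,0,0],
  ],
)

```text
time_s: 15.98
ee_pos: [0.538, 0.1181, 0.0604]
eef_rot: [-1.571, -0.0, -1.842]
force: [0.5, -0.1, -0.8]
grip_width: 0.0256
```

```bash
python3 st.py
```

```text
[0.53801 0.11814 0.06042] [-0.07  0.81  0.49] tool xyz force [ 0.019  0.008 -0.015] 15.975
```

Request:
step_arm(
  targets=[
    [0,0,1.5,0,0,0],
    [0,0,1.5,0,0,0],
    [0,0,1.5,0,0,0],
    [0,0,1.5,0,0,0],
    [0,0,0,0,0,0],
  ],
)

```text
time_s: 16.6
ee_pos: [0.5438, 0.1165, 0.0604]
eef_rot: [-1.571, 0.0, -1.842]
force: [-0.3, 0.3, -1.5]
grip_width: 0.026
```

```bash
python3 st.py
```

```text
[0.5438  0.11653 0.06044] [-0.19  1.46 -0.37] tool xyz force [ 0.092  0.01  -0.007] 16.6
```

Request:
step_arm(
  targets=[
    [0,0,2,0,0,0],
    [0,0,2,0,0,0],
    [0,0,2,0,0,0],
    [0,0,3,0,0,0],
    [0,0,4,0,0,0],
    [0,0,5,0,0,0],
    [0,0,6,0,0,0],
    [0,0,6,0,0,0],
    [0,0,6,0,0,0],
    [0,0,2,0,0,0],
    [0,0,0,0,0,0],
    [0,0,0,0,0,0],
  ],
)

```text
time_s: 18.1
ee_pos: [0.5802, 0.1065, 0.0604]
eef_rot: [-1.571, -0.0, -1.842]
force: [-0.4, 0.1, -1.9]
grip_width: 0.0258
```

```bash
python3 - <<'E'
from h import *
from station import get_obs,camera
np.set_printoptions(precision=4,suppress=True)
o=get_obs();print(o['ee_pos'],o['force'],o['moment'],o['time_s'])
for n,(u,v,k) in {"scene":(270,130,5),"top":(225,150,6)}.items():
    c=camera(n);cv2.imwrite(f"pics/{n}8.png",c["pixels"][...,::-1])
    im=c["pixels"][v:v+110,u:u+150,::-1].astype(float);im=np.clip(im*1.3,0,255).astype(np.uint8)
    cv2.imwrite(f"pics/{n}8z.png",cv2.resize(im,None,fx=5,fy=5,interpolation=cv2.INTER_CUBIC))
    f=o['ee_pos']-[0,0,.0484];print(n,(proj(n,f)[0]-[u,v]+.5)*5-.5)
E
```

```text
[0.5802 0.1065 0.0604] [-0.4464  0.0514 -1.8953] [-0.0425 -0.058  -0.0366] 18.1
scene [398.7596 503.2189]
top [253.5708 294.8903]
```

View pics/scene8z.png

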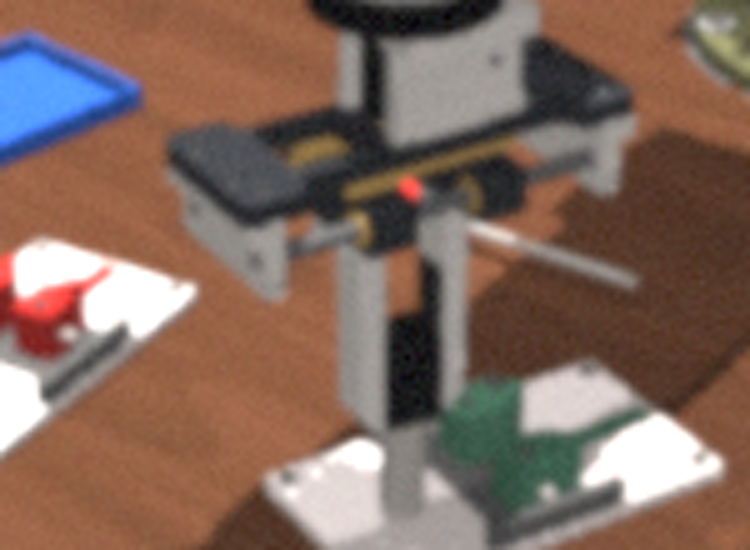

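View pics/top8z.png

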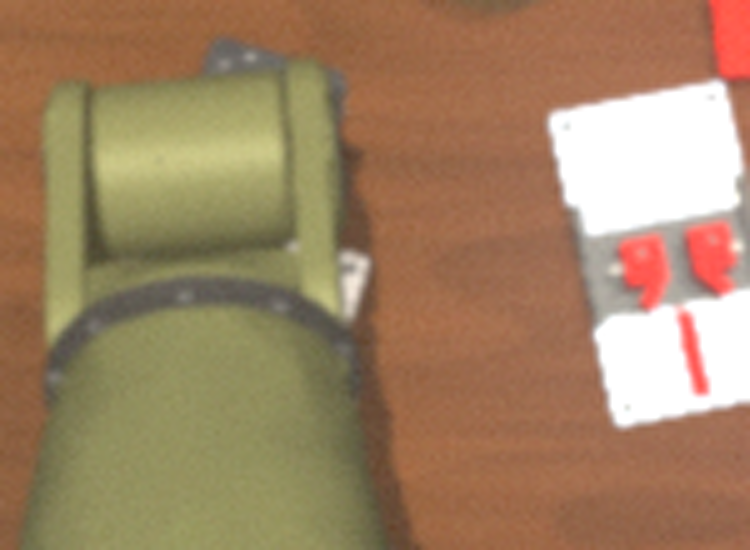

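Request:
step_arm(
  targets=[
    [0,-10,0,0,0,0],
    [0,-25,0,0,0,0],
    [10,-25,2,0,0,0],
    [30,0,5,0,0,0],
    [40,0,6,0,0,0],
    [45,0,7,0,0,0],
    [45,0,7,0,0,0],
    [40,0,6,0,0,0],
    [25,0,4,0,0,0],
    [10,0,1,0,0,0],
    [0,0,0,0,-9.5,0],
    [0,0,0,0,-9.5,0],
  ],
)

```text
time_s: 19.7
ee_pos: [0.5514, -0.1392, 0.1208]
eef_rot: [-1.571, 0.0, -1.505]
force: [-0.6, 0.4, -0.6]
grip_width: 0.0256
```

Request:
step_arm(
  targets=[
    [0,0,0,0,-9,0],
    [0,0,0,0,0,0],
  ],
)

```text
time_s: 19.95
ee_pos: [0.5515, -0.1392, 0.1208]
eef_rot: [-1.57, -0.0, -1.354]
force: [-0.5, -0.7, -0.8]
grip_width: 0.0256
```

```bash
python3 - <<'E'
from h import *
from station import get_obs
o=get_obs();print(o['ee_pos'],o['eef_rot'],o['force'],o['time_s']);print(plan(o,[.551,-.1395,.0604],np.radians(-77.56)))
E
```

```text
[ 0.55147301 -0.13916838  0.12079185] [-1.57047859e+00 -1.63988056e-05 -1.35355982e+00] [-0.54516848 -0.68919077 -0.79413734] 19.95
(array([ 0.22088504, 60.39168337, -0.55255788]), array([-0.01820492,  0.00673505,  0.00093851]))
```

Request:
step_arm(
  targets=[
    [0,15,0,0,0,0],
    [0,25,0,0,0,0],
    [0,15,0,0,0,0],
    [0,5.4,0,0,0,0],
    [0,0,4,0,0,0],
    [0,0,6,0,0,0],
    [0,0,6,0,0,0],
    [0,0,4,0,0,0],
    [0,0,2,0,0,0],
    [0,0,0,0,0,0],
    [0,0,0,0,0,0],
  ],
)

```text
time_s: 21.32
ee_pos: [0.5727, -0.1351, 0.06]
eef_rot: [-1.571, 0.0, -1.353]
force: [0.7, 0.0, -1.9]
grip_width: 0.026
```

```bash
python3 st.py; python3 - <<'E'
from h import *
from station import get_obs,camera
o=get_obs()
for n,(u,v) in {"scene":(200,120),"top":(320,150)}.items():
    c=camera(n)
    im=c["pixels"][v:v+110,u:u+150,::-1].astype(float);im=np.clip(im*1.3,0,255).astype(np.uint8)
    cv2.imwrite(f"pics/{n}9z.png",cv2.resize(im,None,fx=5,fy=5,interpolation=cv2.INTER_CUBIC))
E
```

```text
[ 0.5727  -0.1351   0.06004] [0.13 1.89 0.67] tool xyz force [ 0.098  0.014 -0.075] 21.325
```

View pics/scene9z.png

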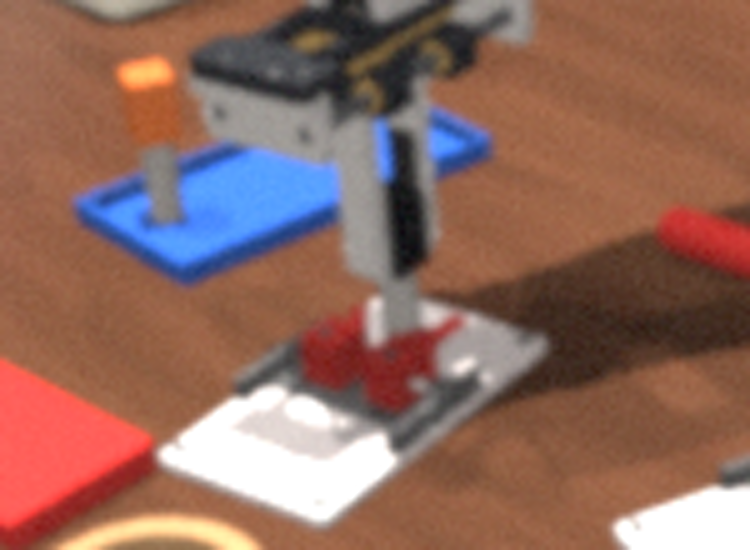

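Request:
step_arm(
  targets=[
    [0,0,1,0,0,0],
    [0,0,1,0,0,0],
    [0,0,1,0,0,0],
    [0,0,1,0,0,0],
    [0,0,0,0,0,0],
  ],
)

```text
time_s: 22.05
ee_pos: [0.5768, -0.1342, 0.06]
eef_rot: [-1.571, 0.0, -1.353]
force: [0.2, -0.2, -1.2]
grip_width: 0.0257
```

```bash
python3 st.py
```

```text
[ 0.57676 -0.1342   0.06003] [0.27 1.21 0.1 ] tool xyz force [ 0.082  0.016 -0.069] 22.05
```

Request:
step_arm(
  targets=[
    [0,0,1,0,0,0],
    [0,0,1,0,0,0],
    [0,0,0,0,0,0],
  ],
)

```text
time_s: 22.42
ee_pos: [0.5787, -0.1337, 0.06]
eef_rot: [-1.571, -0.0, -1.353]
force: [0.7, -0.1, -1.5]
grip_width: 0.0261
```

```bash
python3 st.py
```

```text
[ 0.57872 -0.13375  0.06004] [0.23 1.51 0.62] tool xyz force [ 0.136  0.011 -0.056] 22.425
```

Request:
step_arm(
  targets=[
    [0,0,1,0,0,0],
    [0,0,1,0,0,0],
    [0,0,0,0,0,0],
  ],
)

```text
time_s: 22.8
ee_pos: [0.5807, -0.1333, 0.0601]
eef_rot: [-1.571, -0.0, -1.353]
force: [0.1, -0.2, -1.5]
grip_width: 0.0256
```

```bash
python3 st.py
```

```text
[ 0.58069 -0.13333  0.06007] [0.23 1.47 0.08] tool xyz force [ 0.061  0.012 -0.074] 22.8
```

Request:
step_arm(
  targets=[
    [0,0,1,0,0,0],
    [0,0,0,0,0,0],
  ],
)

```text
time_s: 23.05
ee_pos: [0.5816, -0.1331, 0.06]
eef_rot: [-1.571, 0.0, -1.353]
force: [-0.3, -0.0, -2.0]
grip_width: 0.0256
```

```bash
python3 st.py
```

```text
[ 0.58161 -0.1331   0.06003] [-0.04  1.98 -0.29] tool xyz force [ 0.101 -0.043 -0.038] 23.05
```

Request:
step_arm(
  targets=[
    [0,0,1,0,0,0],
    [0,0,0,0,0,0],
  ],
)

```text
time_s: 23.3
ee_pos: [0.5826, -0.1329, 0.0601]
eef_rot: [-1.571, -0.0, -1.353]
force: [-0.4, -0.3, -1.5]
grip_width: 0.0256
```

```bash
python3 st.py
```

```text
[ 0.58263 -0.13291  0.06007] [ 0.25  1.47 -0.45] tool xyz force [ 0.085  0.018 -0.033] 23.3
```

Request:
step_arm(
  targets=[
    [0,0,1,0,0,0],
    [0,0,0,0,0,0],
  ],
)

```text
time_s: 23.55
ee_pos: [0.5836, -0.1327, 0.06]
eef_rot: [-1.571, 0.0, -1.353]
force: [-0.2, 0.4, -1.8]
grip_width: 0.0256
```

```bash
python3 st.py
```

```text
[ 0.58358 -0.13266  0.06004] [-0.41  1.76 -0.13] tool xyz force [ 0.065  0.008 -0.044] 23.55
```

Request:
step_arm(
  targets=[
    [0,0,0.7,0,0,0],
    [0,0,0,0,0,0],
  ],
)

```text
time_s: 23.8
ee_pos: [0.5842, -0.1325, 0.06]
eef_rot: [-1.571, 0.0, -1.353]
force: [0.0, 0.2, -1.0]
grip_width: 0.0261
```

```bash
python3 st.py
```

```text
[ 0.58424 -0.13253  0.06001] [-0.17  0.98  0.08] tool xyz force [ 0.132 -0.009 -0.017] 23.8
```

Request:
step_arm(
  targets=[
    [0,0,0.8,0,0,0],
    [0,0,0,0,0,0],
  ],
)

```text
time_s: 24.05
ee_pos: [0.585, -0.1324, 0.06]
eef_rot: [-1.571, -0.0, -1.353]
force: [-0.4, 0.5, -1.2]
grip_width: 0.0258
```

```bash
python3 st.py
```

```text
[ 0.58502 -0.13238  0.06004] [-0.62  1.17 -0.31] tool xyz force [ 0.047  0.003 -0.05 ] 24.05
```

Request:
step_arm(
  targets=[
    [0,0,0.8,0,0,0],
    [0,0,0,0,0,0],
  ],
)

```text
time_s: 24.3
ee_pos: [0.5857, -0.1321, 0.06]
eef_rot: [-1.571, 0.0, -1.353]
force: [-1.1, 0.4, -1.2]
grip_width: 0.0257
```

```bash
python3 st.py
```

```text
[ 0.58569 -0.13214  0.05998] [-0.59  1.23 -0.97] tool xyz force [-0.162 -0.012  0.061] 24.3
```

Request:
step_arm(
  targets=[
    [0,0,0.8,0,0,0],
    [0,0,0,0,0,0],
  ],
)

```text
time_s: 24.55
ee_pos: [0.5863, -0.132, 0.0599]
eef_rot: [-1.571, 0.0, -1.353]
force: [-2.8, -0.1, -0.8]
grip_width: 0.0258
```

```bash
python3 st.py
```

```text
[ 0.58634 -0.13199  0.05993] [-0.55  0.83 -2.76] tool xyz force [-0.537 -0.044  0.225] 24.55
```

Request:
step_arm(
  targets=[
    [-0.1,0,0.4,0,0,0],
    [0,0,0.4,0,0,0],
  ],
)

```text
time_s: 24.8
ee_pos: [0.5869, -0.1318, 0.0599]
eef_rot: [-1.572, 0.0, -1.353]
force: [-5.8, -0.6, -0.4]
grip_width: 0.0257
```

```bash
python3 st.py
```

```text
[ 0.58695 -0.13179  0.05989] [-0.71  0.39 -5.82] tool xyz force [-1.157  0.044  0.164] 24.8
```

Request:
step_arm(
  targets=[
    [0,0,0.35,0,0,0],
    [0,0,0,0,0,0],
    [0,0,0,0,0,0],
    [0,0,0,0,0,0],
  ],
)

```text
time_s: 25.3
ee_pos: [0.5872, -0.1318, 0.0599]
eef_rot: [-1.572, 0.0, -1.353]
force: [-5.9, -0.1, 0.3]
grip_width: 0.0259
```

```bash
python3 st.py
```

```text
[ 0.58718 -0.13177  0.05989] [-1.18 -0.33 -5.82] tool xyz force [-1.319  0.003  0.155] 25.3
```

Request:
step_arm(
  targets=[
    [0,0,0,0,0,0],
    [0,0,0,0,0,0],
    [0,0,0,0,0,0],
    [0,0,0,0,0,0],
  ],
)

```text
time_s: 25.8
ee_pos: [0.5872, -0.1318, 0.0599]
eef_rot: [-1.572, 0.0, -1.353]
force: [-6.2, -0.5, -0.3]
grip_width: 0.0262
```

```bash
python3 st.py
```

```text
[ 0.58719 -0.13177  0.0599 ] [-0.81  0.27 -6.14] tool xyz force [-1.325  0.025  0.179] 25.8
```

Request:
step_arm(
  targets=[
    [0,0,0,0,0,0],
    [0,0,0,0,0,0],
    [0,0,0,0,0,0],
  ],
)

```text
time_s: 26.18
ee_pos: [0.5872, -0.1317, 0.0599]
eef_rot: [-1.572, 0.0, -1.353]
force: [-5.8, -1.5, 0.1]
grip_width: 0.0256
```

```bash
python3 st.py
```

```text
[ 0.58718 -0.13174  0.05988] [ 0.25 -0.05 -5.97] tool xyz force [-1.362  0.002  0.119] 26.175
```

Request:
step_arm(
  targets=[
    [0,0,0.35,0,0,0],
    [0,0,0,0,0,0],
    [0,0,0,0,0,0],
  ],
)

```text
time_s: 26.55
ee_pos: [0.5874, -0.1317, 0.0599]
eef_rot: [-1.572, 0.0, -1.353]
force: [-7.6, -0.2, 0.3]
grip_width: 0.0255
```

```bash
python3 st.py
```

```text
[ 0.58738 -0.13172  0.05988] [-1.44 -0.25 -7.47] tool xyz force [-1.551  0.044  0.211] 26.55
```

Request:
step_arm(
  targets=[
    [0,0,0,0,0,0],
    [0,0,0,0,0,0],
    [0,0,0,0,0,0],
    [0,0,0,0,0,0],
    [0,0,0,0,0,0],
    [0,0,0,0,0,0],
    [0,0,0,0,0,0],
    [0,0,0,0,0,0],
    [0,0,0,0,0,0],
    [0,0,0,0,0,0],
  ],
)

```text
time_s: 27.8
ee_pos: [0.5874, -0.1317, 0.0599]
eef_rot: [-1.572, 0.0, -1.353]
force: [-6.4, -0.4, 1.2]
grip_width: 0.0255
```

```bash
python3 st.py; python3 - <<'E'
from h import *
from station import camera
for n,(u,v) in {"scene":(200,120)}.items():
    c=camera(n)
    im=c["pixels"][v:v+110,u:u+150,::-1].astype(float);im=np.clip(im*1.3,0,255).astype(np.uint8)
    cv2.imwrite(f"pics/{n}10z.png",cv2.resize(im,None,fx=5,fy=5,interpolation=cv2.INTER_CUBIC))
E
```

```text
[ 0.58739 -0.13171  0.05986] [-0.94 -1.19 -6.32] tool xyz force [-1.488 -0.004  0.174] 27.8
```

View pics/scene10z.png

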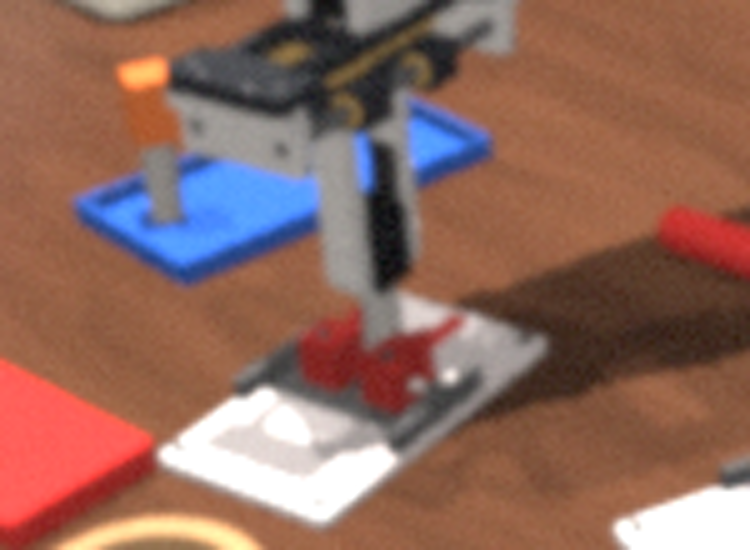

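Request:
step_arm(
  targets=[
    [0,0,-2,0,0,0],
    [0,0,-6,0,0,0],
    [0,0,-8,0,0,0],
    [0,-10,-4,0,0,0],
    [0,-30,0,0,0,0],
    [0,-30,0,0,0,0],
    [15,0,-13,0,0,0],
    [35,0,-30,0,0,0],
    [40,0,-35,0,0,0],
    [40,0,-35,0,0,0],
    [30,0,-26,0,0,0],
    [16,0,-14,0,0,0],
  ],
)

```text
time_s: 29.35
ee_pos: [0.4552, -0.3425, 0.1292]
eef_rot: [-1.572, 0.001, -1.355]
force: [-0.5, -0.1, -1.9]
grip_width: 0.0259
```

```bash
python3 - <<'E'
from h import *
from station import get_obs,camera
o=get_obs();print(o['ee_pos'],o['eef_rot'],o['force'],o['time_s']);print(plan(o,[.457,-.341,.0525],np.radians(-77.56)))
for n in("scene",):
    c=camera(n);cv2.imwrite(f"pics/{n}11.png",cv2.resize(c["pixels"][60:220,150:350,::-1],None,fx=3.7,fy=3.7,interpolation=cv2.INTER_CUBIC))
E
```

```text
[ 0.45519069 -0.34254797  0.12923936] [-1.57150756e+00  8.09994301e-04 -1.35544915e+00] [-0.533966   -0.06140749 -1.86660927] 29.35
(array([-1.06342878, 76.73873757,  2.15288394]), array([ 0.04070979, -0.10149918, -0.04644534]))
```

View pics/scene11.png

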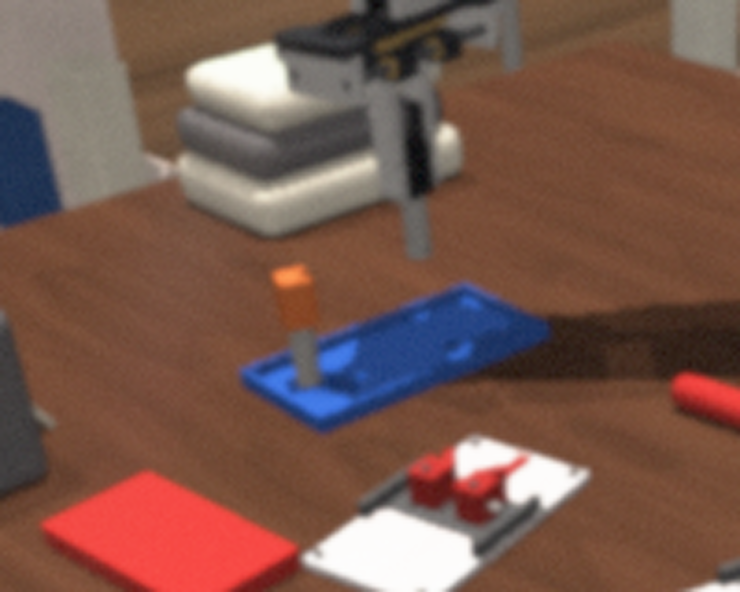

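Request:
step_arm(
  targets=[
    [0,15,0,0,0,0],
    [0,25,0,0,0,0],
    [0,20,0,0,0,0],
    [0,10,0,0,0,0],
    [0,4,0,0,0,0],
    [0,1,0,0,0,0],
    [0,0,0,0,0,0],
  ],
)

```text
time_s: 30.28
ee_pos: [0.4573, -0.3409, 0.0556]
eef_rot: [-1.57, -0.001, -1.353]
force: [-0.1, -0.1, -1.6]
grip_width: 0.0255
```

```bash
python3 st.py
```

```text
[ 0.45732 -0.34091  0.05555] [ 0.12  1.62 -0.15] tool xyz force [ 0.139 -0.024 -0.069] 30.275
```

Request:
step_arm(
  targets=[
    [0,0.5,0,0,0,0],
    [0,0,0,0,0,0],
  ],
)

```text
time_s: 30.52
ee_pos: [0.4571, -0.3409, 0.0547]
eef_rot: [-1.571, -0.0, -1.353]
force: [0.6, -0.1, -1.9]
grip_width: 0.0254
```

```bash
python3 st.py
```

```text
[ 0.4571  -0.34089  0.05473] [0.24 1.9  0.58] tool xyz force [ 0.096 -0.038 -0.084] 30.525
```

Request:
step_arm(
  targets=[
    [0,0.5,0,0,0,0],
    [0,0,0,0,0,0],
  ],
)

```text
time_s: 30.78
ee_pos: [0.4571, -0.3408, 0.054]
eef_rot: [-1.571, 0.0, -1.353]
force: [0.7, -0.1, -2.0]
grip_width: 0.0255
```

```bash
python3 st.py
```

```text
[ 0.45705 -0.3408   0.05405] [0.26 1.99 0.67] tool xyz force [ 0.023 -0.028 -0.054] 30.775
```

Request:
step_arm(
  targets=[
    [0,0.6,0,0,0,0],
    [0,0,0,0,0,0],
  ],
)

```text
time_s: 31.02
ee_pos: [0.457, -0.3408, 0.0534]
eef_rot: [-1.571, 0.0, -1.353]
force: [0.5, -0.8, -2.1]
grip_width: 0.0258
```

Request:
step_arm(
  targets=[
    [0,0.5,0,0,0,0],
    [0,0,0,0,0,0],
  ],
)

```text
time_s: 31.28
ee_pos: [0.457, -0.3408, 0.0529]
eef_rot: [-1.571, 0.0, -1.353]
force: [0.4, -0.5, -0.9]
grip_width: 0.0254
```

Request:
step_arm(
  targets=[
    [0,0.4,0,0,0,0],
    [0,0,0,0,0,0],
  ],
)

```text
time_s: 31.52
ee_pos: [0.457, -0.3408, 0.0525]
eef_rot: [-1.571, 0.0, -1.353]
force: [-0.9, 0.6, -1.3]
grip_width: 0.0257
```

Request:
step_arm(
  targets=[
    [0,0.4,0,0,0,0],
    [0,0,0,0,0,0],
  ],
)

```text
time_s: 31.78
ee_pos: [0.4571, -0.3408, 0.0524]
eef_rot: [-1.571, -0.0, -1.353]
force: [-0.7, 1.2, 3.7]
grip_width: 0.0257
```

Request:
step_arm(
  targets=[
    [0,0.4,0,0,0,0],
    [0,0,0,0,0,0],
  ],
)

```text
time_s: 32.02
ee_pos: [0.4571, -0.3409, 0.0524]
eef_rot: [-1.571, -0.0, -1.353]
force: [-2.4, 2.2, 7.8]
grip_width: 0.0253
```

Request:
step_arm(
  targets=[
    [0,-0.5,0,0,0,0],
    [0,0,0,0,0,0],
  ],
)

```text
time_s: 32.28
ee_pos: [0.4571, -0.3408, 0.0524]
eef_rot: [-1.571, -0.0, -1.353]
force: [-1.2, 1.3, 4.9]
grip_width: 0.0257
```

Request:
step_arm(
  targets=[
    [0,0,0,0,0,0],
    [0,0,0,0,0,0],
    [0,0,0,0,0,0],
    [0,0,0,0,0,0],
    [0,0,0,0,0,0],
  ],
  gripper=0.3,
)

```text
time_s: 32.9
ee_pos: [0.4571, -0.3408, 0.0522]
eef_rot: [-1.571, 0.0, -1.353]
force: [-0.4, 0.6, 1.0]
grip_width: 0.0615
```

```bash
python3 st.py; python3 - <<'E'
from station import camera
import cv2
c=camera("scene");cv2.imwrite(f"pics/s12.png",cv2.resize(c["pixels"][60:220,150:350,::-1],None,fx=3.7,fy=3.7,interpolation=cv2.INTER_CUBIC))
E
```

```text
[ 0.45706 -0.34079  0.05222] [-0.72 -0.98 -0.29] tool xyz force [ 0.115  0.012 -0.045] 32.9
```

View pics/s12.png

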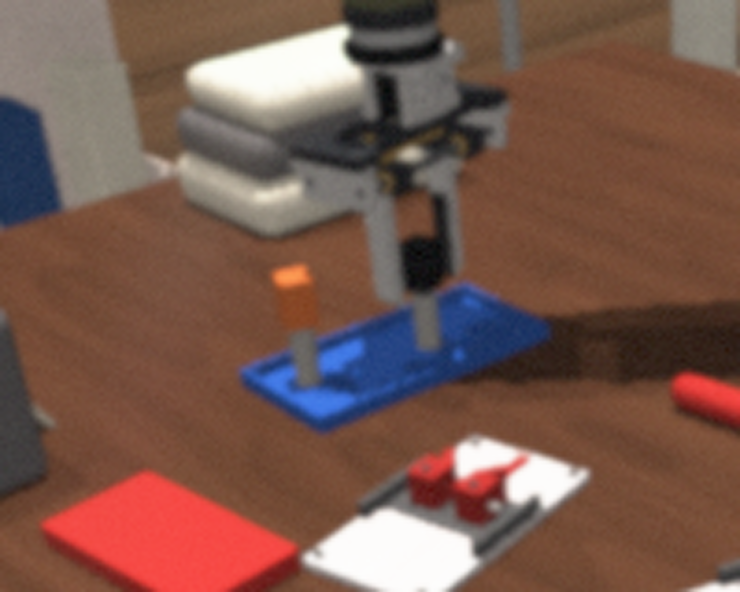

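Released, standing upright. Retreat straight up.

Request:
step_arm(
  targets=[
    [0,-5,0,0,0,0],
    [0,-20,0,0,0,0],
    [0,-35,0,0,0,0],
    [0,-40,0,0,0,0],
    [0,-40,0,0,0,0],
    [0,-20,0,0,0,0],
    [-20,0,-35,0,0,0],
    [-25,0,-40,0,0,0],
    [-15,0,-30,0,0,0],
    [0,0,0,0,0,0],
    [0,0,0,0,0,0],
    [0,0,0,0,0,0],
  ],
)

```text
time_s: 34.45
ee_pos: [0.3422, -0.305, 0.2122]
eef_rot: [-1.571, 0.0, -1.353]
force: [-0.4, -0.7, 0.2]
grip_width: 0.0611
```

```bash
python3 st.py; python3 - <<'E'
from station import camera
import cv2,numpy as np
for n,(u,v) in {"scene":(150,60),"top":(370,180)}.items():
    c=camera(n);cv2.imwrite(f"pics/{n}13.png",c["pixels"][...,::-1]); cv2.imwrite(f"pics/{n}13z.png",cv2.resize(c["pixels"][v:v+140,u:u+200,::-1],None,fx=3.7,fy=3.7,interpolation=cv2.INTER_CUBIC))
E
```

```text
[ 0.34221 -0.305    0.21215] [ 0.57 -0.16 -0.55] tool xyz force [ 0.088 -0.009 -0.008] 34.45
```

View pics/scene13.png

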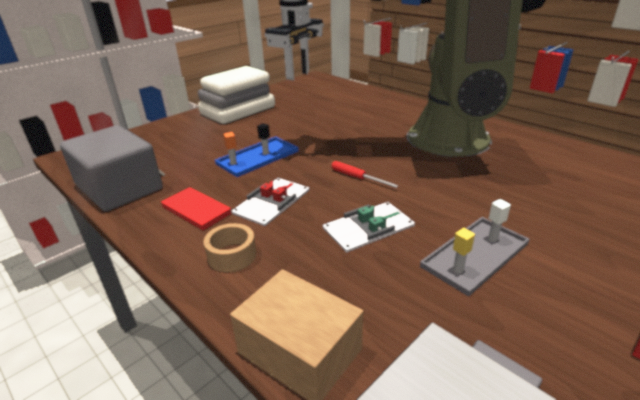

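View pics/scene13z.png

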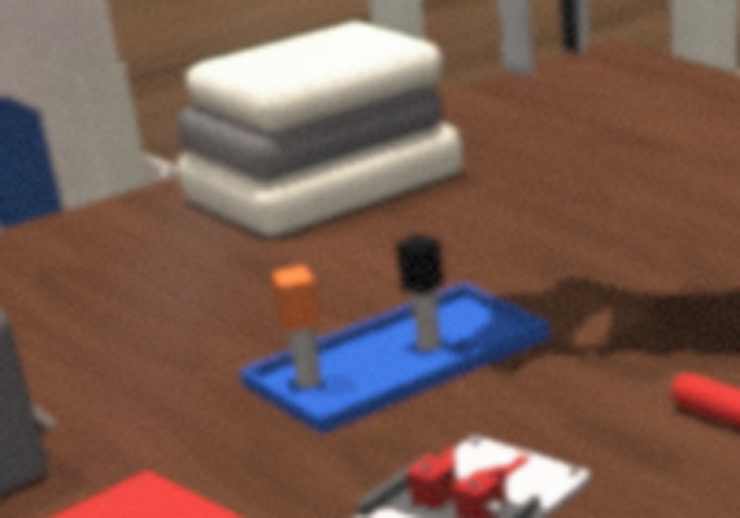

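View pics/top13.png

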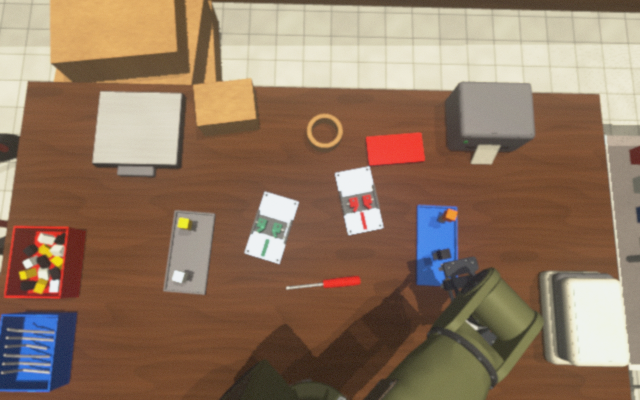

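The black-capped pin (scene pixel 265,140) stands upright on the blue tray's floor. The other pins and the bystanders are where they were, and the gripper is clear.

```bash
python3 -c "
from station import job
print(job.hand_in())"
```

```text
the job is handed in; nothing more can be done
None
```

The black-capped pin passed the GO gauge, was stopped by the NO-GO gauge, and now stands in the blue tray. I handed the job in at about 34.5 s of the 72 s; it gives no verdict.

- **GO gauge:** I held the pin by its cap with its foot about 4 mm above the plate and pushed it along the whole lane. From the picture I set it about 5 mm to the left (+y) of the nominal middle. I felt no clear contact: sideways and lengthwise readings stayed at about 0.8 N or less, close to sensor noise. The scene picture shows it out at the far end.
- **NO-GO gauge:** The pin touched the funnel at about x = -24 mm and stopped at about x = -23 mm in the gauge's frame. I pushed for about 2.5 s in all. The readings were 6 N at first, then 6.3 to 7.5 N for the last 1.6 s; the highest was about 7.6 N.
- **Blue tray:** I set the pin down at about (0.457, -0.341) m, about 30 mm from the tray's centre on the side away from the orange-capped pin. It touched down at up to about 8 N. The last pictures show it upright and released, with the gripper clear and the other pins and things where they were.

**Disagreements:**
- The two cameras differed by up to about 4 mm in y. They put the green jaws at +2 mm (scene) and +5 mm (top); the contact-free pass agreed with the top camera.
- Before the grip, the pin stood about 5 mm to one side of the jaw centre. It slid that far on the tray floor as the fingers closed, and was gripped flush (25.8 mm).
- One or two of the 2.5 s trial readings dipped just under 6 N (5.8 to 5.9 N), within the force noise of about 0.5 to 1 N.

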